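# Put the solder spools away in their sealed tubs

## Robot

A 6-joint arm with a two-finger parallel gripper is mounted at the origin on the work surface. World frame = base frame: x ahead of the robot, y to its left, z up, the work surface at z = 0. Lengths are in m, angles in rad, forces in N, time in s.
With the tool pointing down it reaches from about 0.35 to 0.85 m from the base axis. Payload 8.1 kg.
Tool frame: the origin (TCP) lies at the very end of the fingers, on their centre line; the grasp point (between the pads) lies 19 mm behind it; z points along the fingers, y is the line along which they close (so a half turn about z gives the same grasp; the last joint's range is limited). The gripper opens to 93 mm and grips with 3 to 60 N. Pads are 15 mm wide; open, the fingers measure 128 mm over their backs; the gripper's body (75 mm by 188 mm) begins 65 mm behind the grasp point.
Start: joints at [1.171, 0.13, 1.488, -0, 1.523, -0.085], TCP at [0.186, 0.571, 0.219] pointing down, gripper open.
Joint ranges: [-2.96, 2.96], [-0.89, 2.26], [0.02, 2.5], [-1.34, 4.48], [0, 2.73], [-2.66, 2.66]. Speed limits (rad/s): [2.39, 2.39, 2.79, 3.14, 3.14, 3.14].

## Interface

Orientations are given as a unit quaternion [x, y, z, w].
In Python, from station import get_obs, camera, close_job gives the robot as it stands.
- The arm moves only by the tool apply_moves, never from a script. Its argument "motion" is a list of rows, each an object with "jaw": the closure, from -1 (fully open) to 1 (shut); "linear": the shift along the tool's x, y, z in m, a list of three; "spin": the turn about the tool's z in rad. In form: [{"jaw": jaw, "linear": [dx, dy, dz], "spin": spin}, ...]. A call has 1 to 8 rows; each row is the pose to reach, as a shift and turn from the pose commanded when the call began, along the tool's axes at that moment; what a row does not reach only later rows make up. A row lasts 1/12 s, in which the tool goes at most 41.7 mm and 7.16 degrees, less where a joint would pass 70% of its speed; a pose out of reach is approached as far as the arm can. A call with a gripper value outside its range is refused whole. The fingers move at their own pace and stop on an object; "grip_force" is the grip in N (left out, the last holds). Time passes only in rows, so rows that repeat a pose let the fingers close. It gives the time, the measured TCP pose, the force, the opening and the grip force at its end, in the units of the state.
- get_obs(): the state, without advancing time (a new reading comes with each control period).
- camera(name): name is "side" or "top" or "wrist"; returns a dict with "img" (480x640x3 uint8, red, green, blue), "camera_matrix" (3x3 intrinsics, pixels), "k1" (the pictures are not rectified: a ray, as slopes to the right and down, at radius r is drawn at 1 + k1 r^2 times it, then the intrinsics apply), "R" (3x3) and "t" (3): a world point X has camera coordinates R X + t. Camera axes: x right, y down, z forward; pixel columns grow to the right and rows downward; lengths in m; the calibration is good to about 2 mm. A picture is of the moment at which its call begins. There is no depth.
- close_job(): hands the job in; it is judged then, once.
The state is a dict: "time": time; "qpos": joint angles; "qd": joint speeds; "joint_efforts": joint torques, N m; "position": TCP position; "orientation": TCP orientation; "ft_force": force on the tool from outside, world axes, zero at the start; "wrist_torque": the same for the moment, N m; "opening": finger opening in m; "grasp_force": force on a finger pad.
Only numpy, scipy, OpenCV 4.12 (cv2) and the standard library are available. Lean on these libraries where they do the work, as an engineer would, in place of code of your own. Each camera call takes 0.05 s, during which the arm holds its last target. There are 200 camera calls.

## Task

Clear the solder-wire holder for the night: slide every spool off the open end of its rod and lay it in the tub of its own colour. Close all three tubs, empty ones too against dust, each with a lid from the top of the pile, pressed down until it is fully home on the rim. Leave the other things on the bench where they are.

Things in the scene. Friction and masses are not known exactly. Their poses are not given: they have to be found in the camera images.
- wire_arm: solder-wire holder, fixed: a grey base plate (160 x 100, 10 high), a steel post 20 thick and 150 high, and one straight level steel rod, 9 thick, its centre line 130 above the bench. Origin at the post's foot. The rod starts at the post, runs along the holder's own -x and ends open 225 from the post's axis; a black stop collar (26 across) covers the first 20.
- rod_tip (a point): middle of the rod's open end, 225 from the post's axis, 130 above the bench
- spool_red: spool of solder wire with red flanges: 46 across, 36 wide, through bore 18 across, 90 to 180 g. Origin at its middle, x along its bore. At the start it hangs by its bore on the holder's rod, free to turn and slide (its middle 4.5 below the rod's centre line), in any order with the other spools. None if this spool is absent in this run, or while it is held.
- spool_blue: spool of solder wire with blue flanges: 46 across, 36 wide, through bore 18 across, 90 to 180 g. Origin at its middle, x along its bore. At the start it hangs by its bore on the holder's rod, free to turn and slide (its middle 4.5 below the rod's centre line), in any order with the other spools. None if this spool is absent in this run, or while it is held.
- spool_yellow: spool of solder wire with yellow flanges: 46 across, 36 wide, through bore 18 across, 90 to 180 g. Origin at its middle, x along its bore. At the start it hangs by its bore on the holder's rod, free to turn and slide (its middle 4.5 below the rod's centre line), in any order with the other spools. None if this spool is absent in this run, or while it is held.
- tub_red: open red plastic tub for the spool of the red colour, fixed to the bench: outside 110 (x) x 60 (y) x 63 high, walls and floor 3 thick, inside 104 x 54 x 60 deep. Origin under the middle of its floor. A spool lies in it with its bore along the tub's y (fingers to either side of it along the tub's x), its middle then 26 above the bench.
- tub_blue: open blue plastic tub for the spool of the blue colour, fixed to the bench: outside 110 (x) x 60 (y) x 63 high, walls and floor 3 thick, inside 104 x 54 x 60 deep. Origin under the middle of its floor. A spool lies in it with its bore along the tub's y (fingers to either side of it along the tub's x), its middle then 26 above the bench.
- tub_yellow: open yellow plastic tub for the spool of the yellow colour, fixed to the bench: outside 110 (x) x 60 (y) x 63 high, walls and floor 3 thick, inside 104 x 54 x 60 deep. Origin under the middle of its floor. A spool lies in it with its bore along the tub's y (fingers to either side of it along the tub's x), its middle then 26 above the bench.
- seal_red (a joint): black rubber seal along the rim of the red tub: 0 = standing 5 mm proud of the rim, as at the start; 0.005 = pushed down flush with the rim. It yields at about 8 N and stays where it is pushed; the weight of a lid does not move it.
- seal_blue (a joint): black rubber seal along the rim of the blue tub: 0 = standing 5 mm proud of the rim, as at the start; 0.005 = pushed down flush with the rim. It yields at about 8 N and stays where it is pushed; the weight of a lid does not move it.
- seal_yellow (a joint): black rubber seal along the rim of the yellow tub: 0 = standing 5 mm proud of the rim, as at the start; 0.005 = pushed down flush with the rim. It yields at about 8 N and stays where it is pushed; the weight of a lid does not move it.
- lid_1: light grey lid, 1 of 4 alike, 70 g, fits any tub either way round: plate 112 (x) x 62 (y) x 8, plug 10 deep below it (99 x 49, lowest 5 only 94 x 44). Origin under the plug's middle, top face 18 above. Piled plug on plate: lid_4 topmost, lid_1 on the bench. On a tub (long side along the tub's) its origin is 58 above the tub's while it rests on the proud seal, 53 when home on the rim.
- lid_2: light grey lid, 1 of 4 alike, 70 g, fits any tub either way round: plate 112 (x) x 62 (y) x 8, plug 10 deep below it (99 x 49, lowest 5 only 94 x 44). Origin under the plug's middle, top face 18 above. Piled plug on plate: lid_4 topmost, lid_1 on the bench. On a tub (long side along the tub's) its origin is 58 above the tub's while it rests on the proud seal, 53 when home on the rim.
- lid_3: light grey lid, 1 of 4 alike, 70 g, fits any tub either way round: plate 112 (x) x 62 (y) x 8, plug 10 deep below it (99 x 49, lowest 5 only 94 x 44). Origin under the plug's middle, top face 18 above. Piled plug on plate: lid_4 topmost, lid_1 on the bench. On a tub (long side along the tub's) its origin is 58 above the tub's while it rests on the proud seal, 53 when home on the rim.
- lid_4: light grey lid, 1 of 4 alike, 70 g, fits any tub either way round: plate 112 (x) x 62 (y) x 8, plug 10 deep below it (99 x 49, lowest 5 only 94 x 44). Origin under the plug's middle, top face 18 above. Piled plug on plate: lid_4 topmost, lid_1 on the bench. On a tub (long side along the tub's) its origin is 58 above the tub's while it rests on the proud seal, 53 when home on the rim.
- loupe: hand magnifier lying flat, steel ring 82 wide, 12 high, black handle 75 long along its +x; origin under the ring's centre. Not part of the job.
- tweezers: dark steel tweezers lying flat, 120 long along x, 6 high; origin under the middle. Not part of the job.
- flux_bottle: small amber bottle with a red cap, 36 across, 75 high, standing; origin under its foot. Not part of the job.
- driver: small screwdriver with a yellow handle, 150 long along x, lying; origin under the middle. Not part of the job.
- esd_brush: black antistatic brush, 160 long along x, lying; origin under the middle. Not part of the job.
- probe: red test probe, 120 long along x, 10 thick, with a steel tip at +x; origin under the middle. Not part of the job.
- parts_dish: small steel dish, 64 across, 22 high; origin under its foot. Not part of the job.

How it is judged:
By the outcome, as a careful person would: the job done as asked, in the order asked, and still so for the second after the job is handed in, with the robot touching nothing.
Of spool_red, spool_blue, spool_yellow only 1 to 3 are there at a start; the rules pass over those that are not, and their reading is None.
At some moment in a run one of spool_red, spool_blue, spool_yellow may be knocked a few centimetres aside while the robot is not near it.
It also fails if it takes over 210 s, if anything falls off the work surface, if the arm or the gripper's body presses on something with over 40 N, if the wrist force passes 120 N, or if a joint passes its speed limit or range.

## Working session

There is one attempt and no reset: what is moved stays moved. The work goes in short steps, Python scripts to look and compute and a tool call to move; the robot and the scene stay as the last step left them, time stands still between calls to the robot, and variables do not carry over. Pictures are saved under pics/ and viewed, at most 14 in all, crops included, and the job is handed in when it is done.

Besides the shell and the picture viewer there is one more tool, called after "Emit:" as a command line: name --argument value ..., lists and objects as JSON in quotes. apply_moves: Moves the arm, as the interface text tells. Its arguments: {"type":"object","properties":{"motion":{"type":"array","items":{"type":"object","properties":{"jaw":{"type":"number"},"linear":{"type":"array","items":{"type":"number"}},"spin":{"type":"number"}}}},"grip_force":{"type":"number"}},"required":["motion"]}

```bash
mkdir -p pics; ls
cat > h.py <<'E'
import numpy as np, cv2, json
from station import get_obs, camera, close_job
def snap(name, fn):
    c=camera(name); cv2.imwrite('pics/'+fn+'.png', cv2.cvtColor(c['img'],cv2.COLOR_RGB2BGR))
    np.savez('pics/'+fn+'.npz', **{k:np.array(v) for k,v in c.items()}); return c
def load(fn): return dict(np.load('pics/'+fn+'.npz'))
def proj(c,X):
    p=np.asarray(X)@c['R'].T+c['t']; s=p[...,:2]/p[...,2:]
    s=s*(1+float(c['k1'])*(s**2).sum(-1,keepdims=True)); K=c['camera_matrix']
    return s@K[:2,:2].T+K[:2,2]
def ray(c,uv):
    K=c['camera_matrix']; d=(np.asarray(uv,float)-K[:2,2])/[K[0,0],K[1,1]]; s=d.copy()
    for _ in range(20): s=d/(1+float(c['k1'])*(s**2).sum(-1,keepdims=True))
    R=c['R']; o=-R.T@c['t']; v=np.concatenate([s,np.ones(s.shape[:-1]+(1,))],-1)@R
    return o,v
def atz(c,uv,z):
    o,v=ray(c,uv); return o+v*((z-o[2])/v[...,2:3])
E
python3 - <<'E'
from h import *
for n in ['top','side','wrist']: 
    c=snap(n,n+'0'); print(n,-c['R'].T@c['t'],c['k1'],c['camera_matrix'][0,0])
print(get_obs())
E
```

```text
pics
top [0.38309203 0.06326517 1.24607471] -0.04389872619291852 443.35515421442295
side [-0.01760131 -0.62665415  0.80977315] -0.055947356695230634 546.5475837079387
wrist [0.11353789 0.59428338 0.38325189] -0.06531415602797677 342.6418517858016
{'time': 0.15, 'qpos': array([ 1.17057744e+00,  1.31010511e-01,  1.48901822e+00, -2.65663476e-05,
        1.52298055e+00, -8.54199049e-02]), 'qd': array([-0.00020031, -0.00098717, -0.00356903,  0.00030004, -0.00010947,
        0.00035888]), 'joint_efforts': array([ 2.28379271e-03, -5.60479546e+01, -4.92332017e+01,  7.69075588e-02,
        3.06178280e-02, -3.00261354e-05]), 'position': array([0.18560682, 0.57011806, 0.21782077]), 'orientation': array([ 1.56749699e-01,  9.87638107e-01, -6.90728128e-04, -1.57429680e-04]), 'ft_force': array([ 0.23507299, -0.38745729, -0.22899589]), 'wrist_torque': array([ 0.03418796, -0.03772549, -0.03849683]), 'grasp_force': 0.0, 'opening': 0.0931100244276876}
```

View pics/top0.png

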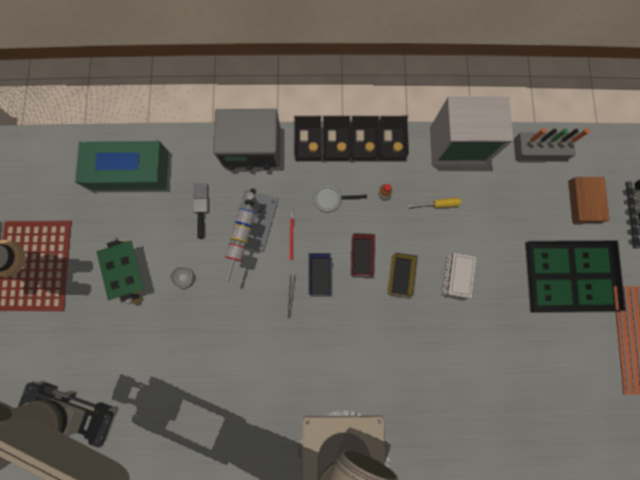

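View pics/side0.png

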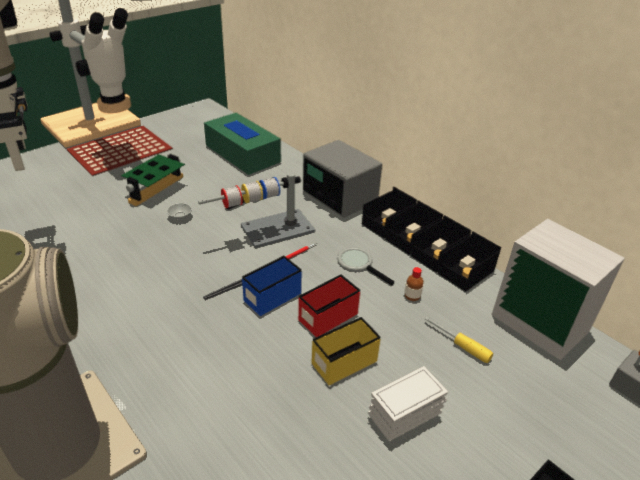

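The top view shows the rod from the post (252,192) to its tip (230,281) with red, yellow and blue spools on it, red at the open end. The tubs are at (320,274) blue, (363,255) red and (403,275) yellow, and the lid pile is at (461,275). Next I'll enlarge this area.

Run:
```python
from h import *
t=load('top0')['img'][:,:,::-1]; s=load('side0')['img'][:,:,::-1]
a=cv2.resize(t[180:325,205:485],None,fx=2.857,fy=2.857,interpolation=cv2.INTER_CUBIC)[:, :800]
cv2.imwrite('pics/c1.png',a)
b=cv2.resize(s[165:445,190:450],None,fx=2.14,fy=2.14,interpolation=cv2.INTER_CUBIC)
cv2.imwrite('pics/c2.png',b)
```

```text
(no output)
```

View pics/c1.png

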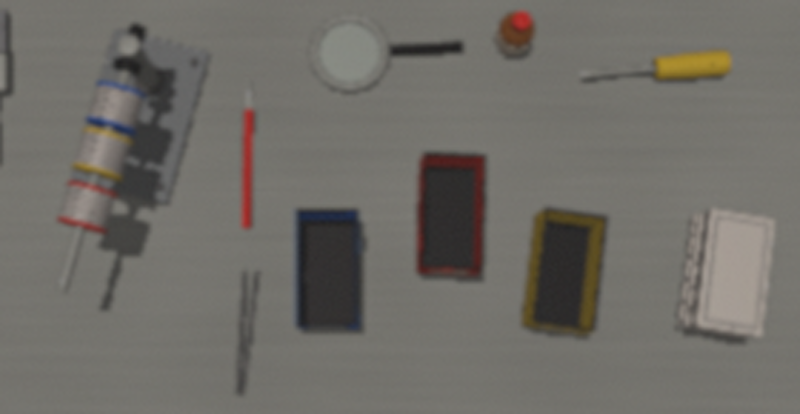

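View pics/c2.png

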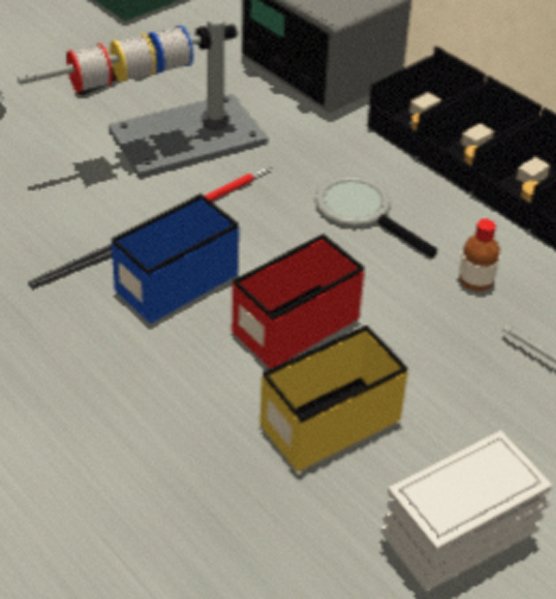

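Run:
```python
from h import *
from scipy.optimize import least_squares
T=load('top0');S=load('side0')
ct=lambda P:np.array(P)/2.857+[205,180]
cs=lambda P:np.array(P)/2.14+[190,165]
D={'blue':([(297,210),(358,210),(362,330),(297,329)],[(113,243),(209,197),(238,229),(150,270)],.066,.11,.06),
'red':([(421,154),(486,154),(483,278),(418,275)],[(233,288),(323,238),(363,267),(275,313)],.066,.11,.06),
'yellow':([(540,208),(607,215),(596,335),(523,326)],[(262,375),(367,330),(407,368),(300,415)],.066,.11,.06),
'lid':([(711,208),(775,217),(763,337),(697,328)],[(390,490),(502,434),(549,484),(436,543)],.072,.112,.062)}
for k,(pt,ps,z,L,W) in D.items():
    a=atz(T,ct(pt),z);b=atz(S,cs(ps),z)
    def cor(p):
        c,s=np.cos(p[2]),np.sin(p[2]);X=np.array([(L/2,W/2),(L/2,-W/2),(-L/2,-W/2),(-L/2,W/2)])
        return np.c_[X@np.array([[c,s],[-s,c]])+p[:2],[z]*4]
    r1=least_squares(lambda p:(proj(T,cor(p))-ct(pt)).ravel(),[*a.mean(0)[:2],0])
    # side order: near-left,far-left? match by nearest
    q=lambda p:proj(S,cor(p)); 
    idx=[int(np.argmin(((cs(ps)-u)**2).sum(1))) for u in q(r1.x)]
    r2=least_squares(lambda p:(q(p)-cs(ps)[idx]).ravel(),r1.x)
    print(k,r1.x.round(4),np.sqrt(r1.cost/4).round(2),'side',r2.x.round(4),np.sqrt(r2.cost/4).round(2),idx)
# rod
pts=[(64,290),(82,232)]; tip=atz(T,ct([(64,290)]),.13)[0]; col=atz(T,ct([(127,64)]),.13)[0]
post=atz(T,ct([(130,45)]),.15)[0]
print(tip,post,np.linalg.norm(tip-post))
tipS=atz(S,cs([(20,80)]),.13)[0];postS=atz(S,cs([(216,27)]),.15)[0];print('side',tipS,postS)
# spools from top flange edges mid, z approx .1255+
for n,p in {'red':[(92,186),(82,224)],'yellow':[(108,132),(98,172)],'blue':[(121,86),(110,124)]}.items():
    print(n,atz(T,ct(p),.145).round(4).tolist())
```

```text
blue [0.4838 0.0613 0.0045] 0.38 side [ 0.4906  0.0552 -0.0433] 1.33 [1, 2, 3, 0]
red [ 0.5342 -0.0551 -0.0422] 0.84 side [ 0.5421 -0.0613 -0.0158] 1.58 [1, 2, 3, 0]
yellow [ 0.4809 -0.1612 -0.1451] 0.94 side [ 0.4864 -0.1677 -0.1625] 1.3 [1, 2, 3, 0]
lid [ 0.4777 -0.3196 -0.1593] 0.25 side [ 0.4814 -0.323  -0.1794] 1.43 [1, 2, 3, 0]
[0.46156267 0.2944847  0.13      ] [0.67797343 0.23715406 0.15      ] 0.2247674738434166
side [0.46630509 0.29248413 0.13      ] [0.67224354 0.2225187  0.15      ]
red [[0.5518, 0.269, 0.145], [0.5182, 0.277, 0.145]]
yellow [[0.6001, 0.2559, 0.145], [0.5642, 0.264, 0.145]]
blue [[0.6417, 0.2452, 0.145], [0.6073, 0.2543, 0.145]]
```

Emit:
apply_moves --motion '[{"jaw": -1, "linear": [0, 0, 0], "spin": 0}]' --grip_force 15

```text
time: 0.23
position: [0.1856, 0.5703, 0.2181]
orientation: [0.157, 0.988, -0.0, -0.0]
ft_force: [-0.2, -0.2, 0.5]
opening: 0.0929
grasp_force: 0.0
```

The calibrated estimates agree with the given sizes: the rod measures 225 mm, and the top and side views agree to within 8 mm. I'll go above the spools and look from close by.

```bash
cat >> h.py <<'E'
def pose():
    o=get_obs(); q=o['orientation']; return o['position'],2*np.arctan2(q[1],q[0]),o
def to(x,y,z,a):
    p,b,o=pose(); d=np.array([x,y,z])-p
    l=[d[0]*np.cos(b)+d[1]*np.sin(b), d[0]*np.sin(b)-d[1]*np.cos(b), -d[2]]
    s=(b-a+np.pi/2)%np.pi-np.pi/2
    print('lin',np.round(l,4).tolist(),'spin',round(s,3),'rows',max(np.linalg.norm(d)/.0417,abs(s)/.125).round(1))
E
python3 -c "
from h import *
print(pose()[:2]); to(.535,.274,.26,2.887)"
```

```text
(array([0.18562601, 0.57025747, 0.21809444]), np.float64(2.826802840166257))
lin [-0.4239, -0.1735, -0.0419] spin -0.06 rows 11.0
```

Emit:
apply_moves --motion '[{"jaw": -1, "linear": [0, 0, -0.042], "spin": 0}, {"jaw": -1, "linear": [-0.424, -0.1735, -0.042], "spin": -0.06}, {"jaw": -1, "linear": [-0.424, -0.1735, -0.042], "spin": -0.06}, {"jaw": -1, "linear": [-0.424, -0.1735, -0.042], "spin": -0.06}, {"jaw": -1, "linear": [-0.424, -0.1735, -0.042], "spin": -0.06}, {"jaw": -1, "linear": [-0.424, -0.1735, -0.042], "spin": -0.06}, {"jaw": -1, "linear": [-0.424, -0.1735, -0.042], "spin": -0.06}, {"jaw": -1, "linear": [-0.424, -0.1735, -0.042], "spin": -0.06}]'

```text
time: 0.9
position: [0.4094, 0.3804, 0.2606]
orientation: [0.127, 0.992, 0.0, 0.0]
ft_force: [0.6, -0.1, 0.3]
opening: 0.0927
grasp_force: 0.0
```

```bash
python3 -c "
from h import *
print(pose()[:2]); to(.535,.274,.26,2.887)"
```

```text
(array([0.4093707 , 0.38035046, 0.26057906]), np.float64(2.8870634530372934))
lin [-0.1484, -0.0713, 0.0006] spin 0.0 rows 3.9
```

Emit:
apply_moves --motion '[{"jaw": -1, "linear": [-0.148, -0.071, 0], "spin": 0}, {"jaw": -1, "linear": [-0.148, -0.071, 0], "spin": 0}, {"jaw": -1, "linear": [-0.148, -0.071, 0], "spin": 0}, {"jaw": -1, "linear": [-0.148, -0.071, 0], "spin": 0}, {"jaw": -1, "linear": [-0.148, -0.071, 0], "spin": 0}, {"jaw": -1, "linear": [-0.148, -0.071, 0], "spin": 0}, {"jaw": -1, "linear": [-0.148, -0.071, 0], "spin": 0}]'

```text
time: 1.48
position: [0.5333, 0.276, 0.2602]
orientation: [0.127, 0.992, 0.0, -0.0]
ft_force: [0.1, 0.1, 0.2]
opening: 0.0933
grasp_force: 0.0
```

```bash
python3 -c "
from h import *
print(pose()[:2]); snap('wrist','w1')"
```

```text
(array([0.53326856, 0.27595461, 0.26015416]), np.float64(2.8860594716879486))
```

View pics/w1.png

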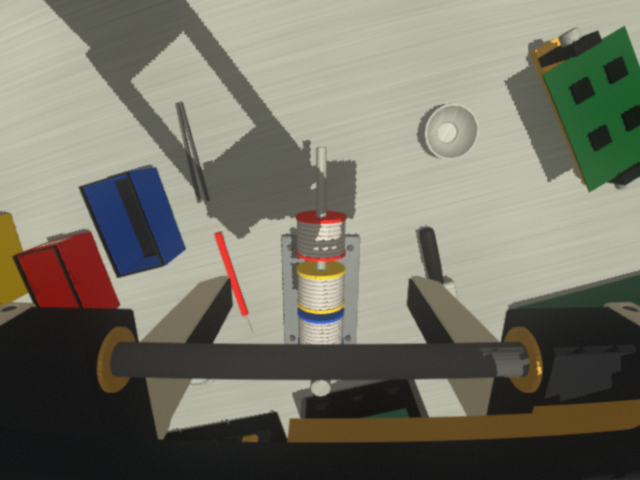

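The wrist view shows the rod straight down the picture at column 321 with its tip at (321,148). Red spans rows 213–260, then yellow 265–312 and blue from 316.

```bash
python3 -c "
from h import *
c=load('w1'); tip=atz(c,[(321,148)],.13)[0]
P=atz(c,[(321,213),(321,260),(321,264),(321,313)],.1485); print('tip',tip,P)
b=atz(c,[(321,388)],.15)[0]; print('post',b, np.linalg.norm(tip-b), np.arctan2(*(b-tip)[1::-1]))
u=(b-tip)/np.linalg.norm(b-tip); print('along',(P-tip)@u)
rodl=atz(c,[(316,180),(326,180)],.13); print(rodl)
for n in ((80,188),(160,168),(182,248),(118,277)): print(atz(c,[n],.066))
"
```

```text
tip [0.46367117 0.29587108 0.13      ] [[0.51374326 0.28274446 0.1485    ]
 [0.55328398 0.2724429  0.1485    ]
 [0.55679486 0.27152837 0.1485    ]
 [0.60196243 0.25976527 0.1485    ]]
post [0.67943097 0.23959294 0.15      ] 0.22387388941100306 -0.2551519283680526
along [0.0532098  0.09390705 0.09752057 0.14400813]
[[0.48840082 0.28499901 0.13      ]
 [0.49056956 0.29328503 0.13      ]]
[[0.43587884 0.03339922 0.066     ]]
[[0.44013391 0.12793994 0.066     ]]
[[0.52855987 0.11970005 0.066     ]]
[[0.54233233 0.03337816 0.066     ]]
```

```bash
python3 -c "
from h import *
to(.535,.277,.1065,2.8865)"
```

```text
lin [-0.002, 0.001, 0.1539] spin 0.001 rows 3.7
```

Emit:
apply_moves --motion '[{"jaw": -1, "linear": [-0.002, 0.001, 0.04], "spin": 0}, {"jaw": -1, "linear": [-0.002, 0.001, 0.08], "spin": 0}, {"jaw": -1, "linear": [-0.002, 0.001, 0.12], "spin": 0}, {"jaw": -1, "linear": [-0.002, 0.001, 0.154], "spin": 0}, {"jaw": -1, "linear": [-0.002, 0.001, 0.154], "spin": 0}, {"jaw": 0.3, "linear": [-0.002, 0.001, 0.154], "spin": 0}, {"jaw": 0.3, "linear": [-0.002, 0.001, 0.154], "spin": 0}, {"jaw": 0.3, "linear": [-0.002, 0.001, 0.154], "spin": 0}]' --grip_force 15

```text
time: 2.2
position: [0.5376, 0.2778, 0.1104]
orientation: [0.127, 0.992, 0.001, 0.002]
ft_force: [0.3, 0.4, 1.2]
opening: 0.0776
grasp_force: 0.0
```

Emit:
apply_moves --motion '[{"jaw": 0.3, "linear": [0, 0, 0], "spin": 0}, {"jaw": 0.3, "linear": [0, 0, 0], "spin": 0}, {"jaw": 0.3, "linear": [0, 0, -0.0045], "spin": 0}, {"jaw": 0.3, "linear": [0, 0, -0.0045], "spin": 0}, {"jaw": 0.3, "linear": [0.02, 0, -0.0045], "spin": 0}]'

```text
time: 2.62
position: [0.5194, 0.2808, 0.1126]
orientation: [0.128, 0.992, 0.001, 0.002]
ft_force: [3.6, -0.0, 6.1]
opening: 0.0461
grasp_force: 15.0
```

```bash
python3 -c "
from h import *
o=pose();print(o[:2],o[2]['ft_force'],o[2]['wrist_torque'],o[2]['qd'].round(2))"
```

```text
(array([0.51943609, 0.28076003, 0.11255773]), np.float64(2.8849169102981405)) [ 3.55283267 -0.03812191  6.09001332] [-0.16734568 -0.65097394  0.01564366] [ 0.27 -0.49  0.56  0.01 -0.06  0.27]
```

Emit:
apply_moves --motion '[{"jaw": 0.3, "linear": [0, 0, 0], "spin": 0}]'

```text
time: 2.7
position: [0.5156, 0.2823, 0.1124]
orientation: [0.127, 0.992, 0.001, 0.0]
ft_force: [-3.6, 0.8, 4.2]
opening: 0.0464
grasp_force: 15.0
```

Emit:
apply_moves --motion '[{"jaw": 0.3, "linear": [0, 0, 0], "spin": 0}, {"jaw": 0.3, "linear": [0, 0, 0], "spin": 0}, {"jaw": 0.3, "linear": [0, 0, 0], "spin": 0}]'

```text
time: 2.95
position: [0.5165, 0.2821, 0.1124]
orientation: [0.127, 0.992, 0.001, 0.0]
ft_force: [-3.3, 0.9, 6.7]
opening: 0.0462
grasp_force: 15.0
```

Emit:
apply_moves --motion '[{"jaw": 0.3, "linear": [0, 0, -0.002], "spin": 0}, {"jaw": 0.3, "linear": [0, 0, -0.004], "spin": 0}, {"jaw": 0.3, "linear": [0, 0, -0.004], "spin": 0}, {"jaw": 0.3, "linear": [0, 0, -0.004], "spin": 0}]'

```text
time: 3.28
position: [0.5165, 0.2813, 0.115]
orientation: [0.127, 0.992, -0.0, 0.0]
ft_force: [-0.1, 0.5, -2.2]
opening: 0.0458
grasp_force: 15.0
```

Emit:
apply_moves --motion '[{"jaw": 0.3, "linear": [0.025, 0, 0], "spin": 0}, {"jaw": 0.3, "linear": [0.05, 0, 0], "spin": 0}, {"jaw": 0.3, "linear": [0.075, 0, 0], "spin": 0}, {"jaw": 0.3, "linear": [0.1, 0, 0], "spin": 0}, {"jaw": 0.3, "linear": [0.12, 0, 0], "spin": 0}, {"jaw": 0.3, "linear": [0.12, 0, -0.03], "spin": 0}, {"jaw": 0.3, "linear": [0.12, 0, -0.07], "spin": 0}, {"jaw": 0.3, "linear": [0.12, 0, -0.1], "spin": 0}]'

```text
time: 3.95
position: [0.3995, 0.3116, 0.2167]
orientation: [0.127, 0.992, -0.0, -0.0]
ft_force: [1.6, -0.3, -0.7]
opening: 0.0461
grasp_force: 15.0
```

```bash
python3 -c "
from h import *
print(pose()[:2]); to(.538,-.058,.2,1.57-.03)"
```

```text
(array([0.3995471 , 0.31162017, 0.21672408]), np.float64(2.8874840412441123))
lin [-0.2269, -0.3229, 0.0167] spin 1.347 rows 10.8
```

Emit:
apply_moves --motion '[{"jaw": 0.3, "linear": [-0.025, -0.035, 0], "spin": 0.125}, {"jaw": 0.3, "linear": [-0.05, -0.07, 0], "spin": 0.25}, {"jaw": 0.3, "linear": [-0.075, -0.105, 0], "spin": 0.375}, {"jaw": 0.3, "linear": [-0.1, -0.14, 0], "spin": 0.5}, {"jaw": 0.3, "linear": [-0.12, -0.17, 0], "spin": 0.625}, {"jaw": 0.3, "linear": [-0.14, -0.2, 0], "spin": 0.75}, {"jaw": 0.3, "linear": [-0.16, -0.23, 0], "spin": 0.875}, {"jaw": 0.3, "linear": [-0.18, -0.26, 0], "spin": 1.0}]'

```text
time: 4.62
position: [0.5091, 0.0127, 0.2149]
orientation: [0.59, 0.808, -0.0, 0.0]
ft_force: [0.8, 1.1, -1.1]
opening: 0.0459
grasp_force: 15.0
```

```bash
python3 -c "
from h import *
print(pose()[:2]); to(.52,-.058,.2,1.57-.03)"
```

```text
(array([0.50907883, 0.01266172, 0.21491141]), np.float64(1.880206439353406))
lin [-0.0706, -0.0111, 0.0149] spin 0.34 rows 2.7
```

Emit:
apply_moves --motion '[{"jaw": 0.3, "linear": [-0.035, -0.005, 0], "spin": 0.12}, {"jaw": 0.3, "linear": [-0.07, -0.011, 0], "spin": 0.24}, {"jaw": 0.3, "linear": [-0.07, -0.011, 0], "spin": 0.34}, {"jaw": 0.3, "linear": [-0.07, -0.011, 0], "spin": 0.34}, {"jaw": 0.3, "linear": [-0.07, -0.011, 0], "spin": 0.34}, {"jaw": 0.3, "linear": [-0.07, -0.011, 0], "spin": 0.34}]'

```text
time: 5.12
position: [0.52, -0.0545, 0.2148]
orientation: [0.714, 0.7, 0.0, -0.0]
ft_force: [0.1, -0.0, -1.3]
opening: 0.0464
grasp_force: 15.0
```

```bash
python3 -c "
from h import *
print(pose()[:2]);c=snap('wrist','w2'); snap('top','t2')
import numpy as np
im=c['img'][:,:,::-1].copy()
for n,(x,y,th) in {'b':(.487,.058,-.02),'r':(.538,-.058,-.03),'y':(.484,-.164,-.15)}.items():
  L,W=.055,.03; q=np.array([(L,W),(L,-W),(-L,-W),(-L,W)]);R=np.array([[np.cos(th),np.sin(th)],[-np.sin(th),np.cos(th)]])
  cv2.polylines(im,[proj(c,np.c_[q@R+[x,y],[.066]*4]).astype(int)],True,(0,255,0),1)
cv2.imwrite('pics/w2o.png',im)
"
```

```text
(array([ 0.52002361, -0.05447093,  0.21483089]), np.float64(1.5510194555191053))
```

View pics/w2o.png

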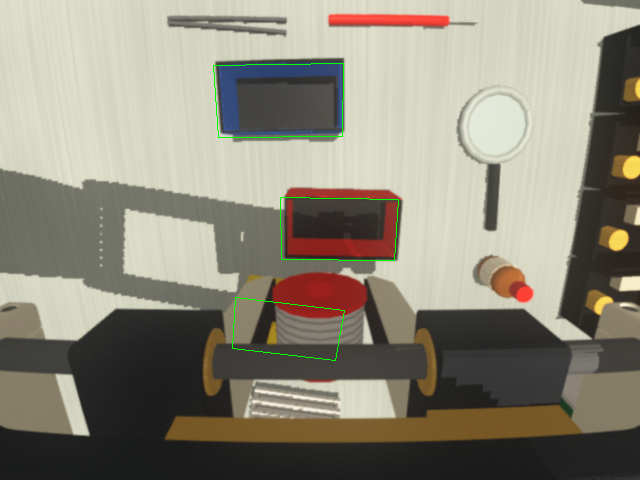

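The projected outlines match the red and blue rims, so I'll lower the red spool at (0.538, -0.0575).

```bash
python3 -c "
from h import *
to(.538,-.0575,.02,1.54)"
```

```text
lin [-0.003, 0.0179, 0.195] spin 0.011 rows 4.7
```

Emit:
apply_moves --motion '[{"jaw": 0.3, "linear": [-0.003, 0.018, 0], "spin": 0.011}, {"jaw": 0.3, "linear": [-0.003, 0.018, 0.04], "spin": 0.011}, {"jaw": 0.3, "linear": [-0.003, 0.018, 0.08], "spin": 0.011}, {"jaw": 0.3, "linear": [-0.003, 0.018, 0.11], "spin": 0.011}, {"jaw": 0.3, "linear": [-0.003, 0.018, 0.14], "spin": 0.011}, {"jaw": 0.3, "linear": [-0.003, 0.018, 0.17], "spin": 0.011}, {"jaw": 0.3, "linear": [-0.003, 0.018, 0.192], "spin": 0.011}, {"jaw": 0.3, "linear": [-0.003, 0.018, 0.192], "spin": 0.011}]'

```text
time: 5.88
position: [0.534, -0.0567, 0.0178]
orientation: [0.718, 0.696, -0.002, -0.004]
ft_force: [-0.4, -0.6, -1.9]
opening: 0.0464
grasp_force: 15.0
```

Emit:
apply_moves --motion '[{"jaw": 0.3, "linear": [0, 0, 0], "spin": 0}, {"jaw": 0.3, "linear": [0, 0, 0.003], "spin": 0}, {"jaw": 0.3, "linear": [0, 0, 0.005], "spin": 0}, {"jaw": 0.3, "linear": [0, 0, 0.005], "spin": 0}]'

```text
time: 6.22
position: [0.5398, -0.0574, 0.0204]
orientation: [0.719, 0.695, 0.002, 0.001]
ft_force: [0.2, 6.7, -3.6]
opening: 0.0464
grasp_force: 15.0
```

Emit:
apply_moves --motion '[{"jaw": 0.3, "linear": [0, 0, 0], "spin": 0}, {"jaw": 0.3, "linear": [0, 0, 0], "spin": 0}, {"jaw": 0.3, "linear": [0, 0, 0], "spin": 0}]'

```text
time: 6.47
position: [0.5398, -0.0574, 0.0205]
orientation: [0.719, 0.695, 0.002, 0.001]
ft_force: [0.5, 7.1, -3.2]
opening: 0.0463
grasp_force: 15.0
```

Emit:
apply_moves --motion '[{"jaw": 0.3, "linear": [0.003, 0, 0], "spin": 0}, {"jaw": 0.3, "linear": [0.003, 0, 0], "spin": 0}, {"jaw": 0.3, "linear": [0.004, 0, 0.003], "spin": 0}, {"jaw": 0.3, "linear": [0.004, 0, 0.006], "spin": 0}, {"jaw": 0.3, "linear": [0.004, 0, 0.006], "spin": 0}]'

```text
time: 6.88
position: [0.5396, -0.0558, 0.013]
orientation: [0.719, 0.695, 0.0, 0.002]
ft_force: [1.5, -4.0, -1.2]
opening: 0.047
grasp_force: 15.0
```

```bash
python3 -c "
from h import *
o=pose();print(o[:2],o[2]['ft_force'],o[2]['wrist_torque'])
a=snap('wrist','w3');s=snap('side','s3')
A=a['img'][:,:,::-1][150:420,180:480];B=s['img'][:,:,::-1][240:380,240:400]
A=cv2.resize(A,(420,378));B=cv2.resize(B,(378*160//140,378));cv2.imwrite('pics/m3.png',np.hstack([A,B])[:,:800])"
```

```text
(array([ 0.53955995, -0.05577189,  0.01301735]), np.float64(1.5359089293944077)) [ 1.47540643 -4.0374196  -1.21331627] [-0.83270405 -0.12091264  0.00548388]
```

View pics/m3.png

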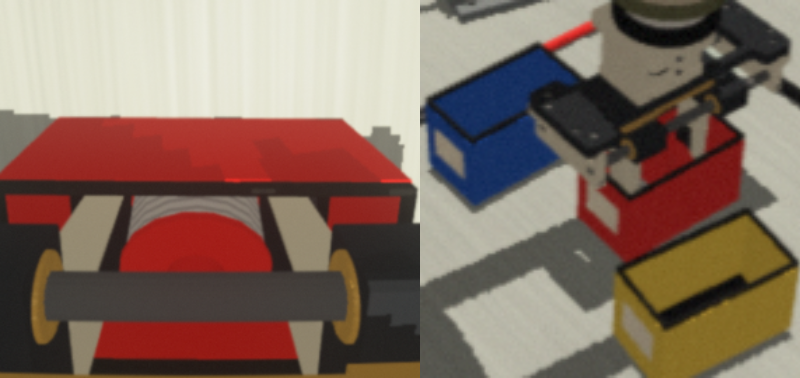

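```bash
python3 -c "
from h import *
c=load('w2');p=np.array([.52,-.0545,.2148])
for dy in (.018,-.018):
  for dz in (.019,.014): print(dy,dz,proj(c,p+[0,dy,dz]), proj(c,p+[.023,dy,dz])[0], proj(c,p+[0,dy,dz+.023])[1],proj(c,p+[0,dy,dz-.023])[1])
w=load('w3');p=pose()[0]
q=lambda X:(proj(w,X)-[180,150])*1.4
print('grasp',q(p+[0,0,.019]))
for th in (0,30,60,90):
  t=np.radians(th)
  # disc at -y flange, rotated up about x by th
  n=np.array([0,-np.cos(t),np.sin(t)]);e=np.array([0,np.sin(t),np.cos(t)]);cc=p+[0,0,.019]+n*.018
  print(th,'c',q(cc).round(),'top',q(cc+e*.023).round(),'bot',q(cc-e*.023).round(),'side',q(cc+[.023,0,0]).round())
"
```

```text
0.018 0.019 [319.38331006 274.56217695] 369.5512987592866 296.12004982599996 258.2976155644894
0.018 0.014 [319.38583792 270.64987943] 368.0703872643408 290.85870058359194 255.27789434292853
-0.018 0.019 [320.88225482 343.12094776] 367.8540353285368 373.1454687291923 319.909044884142
-0.018 0.014 [320.84351484 337.58103538] 366.5285032339443 365.896754528943 315.54739530437797
grasp [196.48011033 224.05842165]
0 c [198. 270.] top [199. 313.] bot [198. 238.] side [264. 268.]
30 c [198. 279.] top [198. 285.] bot [199. 275.] side [268. 277.]
60 c [198. 273.] top [196. 234.] bot [199. 304.] side [271. 271.]
90 c [197. 252.] top [194. 181.] bot [199. 316.] side [273. 249.]
```

The red spool is gripped off-centre and has pitched about the pads, so one flange faces up. I'll release it in the tub so that it stands, then look and regrip it.

Emit:
apply_moves --motion '[{"jaw": 0.2, "linear": [0, 0, 0.002], "spin": 0}, {"jaw": 0.1, "linear": [0, 0, 0.002], "spin": 0}, {"jaw": 0, "linear": [0, 0, 0.002], "spin": 0}, {"jaw": -0.15, "linear": [0, 0, 0.002], "spin": 0}, {"jaw": -0.25, "linear": [0, 0, 0.002], "spin": 0}, {"jaw": -0.25, "linear": [0, 0, 0.002], "spin": 0}]'

```text
time: 7.48
position: [0.5385, -0.0545, 0.0104]
orientation: [0.719, 0.695, 0.0, 0.0]
ft_force: [-0.3, -0.3, 0.1]
opening: 0.0572
grasp_force: 0.0
```

Emit:
apply_moves --motion '[{"jaw": -0.25, "linear": [0, 0, -0.04], "spin": 0}, {"jaw": -0.25, "linear": [0, 0, -0.08], "spin": 0}, {"jaw": -0.25, "linear": [0, 0, -0.12], "spin": 0}, {"jaw": -0.25, "linear": [0, 0, -0.15], "spin": 0}, {"jaw": -0.25, "linear": [-0.05, 0, -0.15], "spin": 0}, {"jaw": -0.25, "linear": [-0.06, 0, -0.15], "spin": 0}, {"jaw": -0.25, "linear": [-0.06, 0, -0.15], "spin": 0}]'

```text
time: 8.07
position: [0.5366, -0.1176, 0.1613]
orientation: [0.72, 0.694, 0.0, 0.001]
ft_force: [-0.6, 1.5, -0.7]
opening: 0.0584
grasp_force: 0.0
```

```bash
python3 -c "
from h import *
print(pose()[:2]);c=snap('wrist','w4')
A=c['img'][:,:,::-1][60:330,170:450]
cv2.imwrite('pics/m4.png',cv2.resize(A,(560,540)))"
```

```text
(array([ 0.53662569, -0.11761803,  0.16130518]), np.float64(1.5338666951046125))
```

View pics/m4.png

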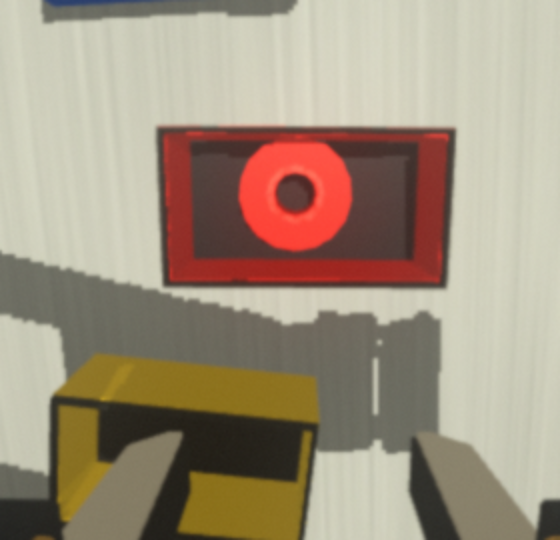

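The spool now stands bore-up in the red tub, with its face centre at (317,157) and the rim corners clearly visible.

```bash
cat >> h.py <<'E'
from scipy.optimize import least_squares
def rect(c,pix,z,L,W,x0):
    q=np.array([(L,W),(L,-W),(-L,-W),(-L,W)])/2
    def cor(p): return np.c_[q@np.array([[np.cos(p[2]),np.sin(p[2])],[-np.sin(p[2]),np.cos(p[2])]])+p[:2],[z]*4]
    def f(p):
        u=proj(c,cor(p)); return min(((u-np.roll(pix,k,0)).ravel() for k in range(4)),key=lambda r:(r**2).sum())
    r=least_squares(f,x0); return r.x.round(4),np.sqrt(r.cost/4).round(2)
E
python3 -c "
from h import *
c=load('w4');m=lambda P:np.array(P)/2+[170,60]
print(atz(c,m([(295,195)]),.039), atz(c,m([(239,195),(352,195),(295,250),(295,139)]),.039))
print(rect(c,m([(158,128),(455,129),(446,285),(166,285)])[::-1],.0675,.11,.06,[.538,-.058,-.03]))
print(rect(c,m([(158,128),(455,129),(446,285),(166,285)]),.0675,.11,.06,[.538,-.058,-.03]))
to(.53,-.057,.1,1.57-.03)
"
```

```text
[[ 0.5373451  -0.05313092  0.039     ]] [[ 0.51438986 -0.05223302  0.039     ]
 [ 0.5607169  -0.05398505  0.039     ]
 [ 0.53646918 -0.07563889  0.039     ]
 [ 0.5382042  -0.03102065  0.039     ]]
(array([ 0.5414, -0.0602, -0.0373]), np.float64(56.59))
(array([ 0.5415, -0.0572, -0.0389]), np.float64(1.73))
lin [0.0586, -0.0084, 0.0604] spin -0.006 rows 2.0
```

```bash
python3 -c "
from h import *
to(.5375,-.0535,.012,1.533)
"
```

```text
lin [0.0624, -0.001, 0.1484] spin 0.001 rows 3.9
```

Emit:
apply_moves --motion '[{"jaw": -0.25, "linear": [0.03, -0.001, 0], "spin": 0}, {"jaw": -0.25, "linear": [0.062, -0.001, 0], "spin": 0}, {"jaw": -0.25, "linear": [0.062, -0.001, 0], "spin": 0}, {"jaw": -0.25, "linear": [0.062, -0.001, 0.04], "spin": 0}, {"jaw": -0.25, "linear": [0.062, -0.001, 0.08], "spin": 0}, {"jaw": -0.25, "linear": [0.062, -0.001, 0.11], "spin": 0}, {"jaw": -0.25, "linear": [0.062, -0.001, 0.14], "spin": 0}, {"jaw": -0.25, "linear": [0.062, -0.001, 0.148], "spin": 0}]'

```text
time: 8.78
position: [0.5355, -0.0512, 0.0078]
orientation: [0.719, 0.695, -0.001, -0.002]
ft_force: [0.3, 0.8, 1.2]
opening: 0.0579
grasp_force: 0.1
```

Emit:
apply_moves --motion '[{"jaw": -0.25, "linear": [0, 0, 0], "spin": 0}, {"jaw": -0.25, "linear": [0, 0, 0], "spin": 0}, {"jaw": 0.3, "linear": [0, 0, 0], "spin": 0}, {"jaw": 0.3, "linear": [0, 0, 0], "spin": 0}, {"jaw": 0.3, "linear": [0, 0, 0], "spin": 0}, {"jaw": 0.3, "linear": [0, 0, 0], "spin": 0}]' --grip_force 8

```text
time: 9.28
position: [0.5379, -0.0526, 0.0129]
orientation: [0.719, 0.695, 0.0, 0.0]
ft_force: [-1.4, 1.8, 3.9]
opening: 0.0465
grasp_force: 8.0
```

Emit:
apply_moves --motion '[{"jaw": 0.3, "linear": [0, 0, -0.025], "spin": 0}, {"jaw": 0.3, "linear": [0, 0, -0.05], "spin": 0}, {"jaw": 0.3, "linear": [0, 0, -0.0595], "spin": 0}, {"jaw": 0.3, "linear": [0, 0, -0.0595], "spin": 0}, {"jaw": 0.3, "linear": [0, 0, -0.0595], "spin": 0}]'

```text
time: 9.7
position: [0.5378, -0.0528, 0.0717]
orientation: [0.719, 0.695, 0.0, 0.001]
ft_force: [0.1, -0.2, -1.1]
opening: 0.0461
grasp_force: 8.0
```

Emit:
apply_moves --motion '[{"jaw": 0.3, "linear": [-0.01, 0, 0], "spin": 0}, {"jaw": 0.3, "linear": [-0.02, 0, 0], "spin": 0}, {"jaw": 0.3, "linear": [-0.03, 0, 0], "spin": 0}, {"jaw": 0.3, "linear": [-0.04, 0, 0], "spin": 0}, {"jaw": 0.3, "linear": [-0.05, 0, 0], "spin": 0}, {"jaw": 0.3, "linear": [-0.058, 0, 0], "spin": 0}, {"jaw": 0.3, "linear": [-0.064, 0, 0], "spin": 0}, {"jaw": 0.3, "linear": [-0.064, 0, 0], "spin": 0}]'

```text
time: 10.37
position: [0.5348, -0.1183, 0.0712]
orientation: [0.72, 0.694, -0.0, -0.0]
ft_force: [-0.4, -1.1, 0.8]
opening: 0.0458
grasp_force: 8.0
```

```bash
python3 -c "
from h import *
o=pose();print(o[:2],o[2]['ft_force']);c=snap('wrist','w5');s=snap('side','s5')
A=c['img'][:,:,::-1][100:400,170:470];B=s['img'][:,:,::-1][210:390,240:420]
cv2.imwrite('pics/m5.png',np.hstack([cv2.resize(A,(400,400)),cv2.resize(B,(400,400))]))"
```

```text
(array([ 0.53476429, -0.11830563,  0.07120802]), np.float64(1.534364988124389)) [-0.36514199 -1.09042793  0.83316764]
```

View pics/m5.png

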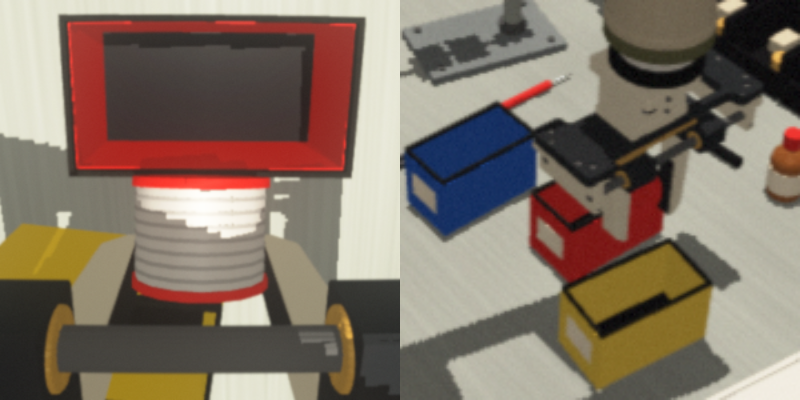

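The spool is level again with its axis along the tub's y. It sits about 9 mm toward +y of the pads, so I'll allow for that when placing it.

Emit:
apply_moves --motion '[{"jaw": 0.3, "linear": [0, 0, -0.03], "spin": 0}, {"jaw": 0.3, "linear": [0.025, 0.0035, -0.03], "spin": 0}, {"jaw": 0.3, "linear": [0.052, 0.0035, -0.03], "spin": 0}, {"jaw": 0.3, "linear": [0.052, 0.0035, -0.03], "spin": 0}, {"jaw": 0.3, "linear": [0.052, 0.0035, -0.03], "spin": 0}, {"jaw": 0.3, "linear": [0.052, 0.0035, -0.01], "spin": 0}, {"jaw": 0.3, "linear": [0.052, 0.0035, 0.01], "spin": 0}, {"jaw": 0.3, "linear": [0.052, 0.0035, 0.03], "spin": 0}]'

```text
time: 11.13
position: [0.541, -0.0662, 0.0414]
orientation: [0.719, 0.695, -0.0, 0.001]
ft_force: [-0.1, -2.0, 0.1]
opening: 0.0463
grasp_force: 8.0
```

Emit:
apply_moves --motion '[{"jaw": 0.3, "linear": [0, 0, 0.01], "spin": 0}, {"jaw": 0.3, "linear": [0, 0, 0.02], "spin": 0}, {"jaw": 0.3, "linear": [0, 0, 0.029], "spin": 0}, {"jaw": 0.3, "linear": [0, 0, 0.029], "spin": 0}, {"jaw": 0.3, "linear": [0, 0, 0.029], "spin": 0}]'

```text
time: 11.55
position: [0.5399, -0.0655, 0.0121]
orientation: [0.719, 0.695, -0.001, -0.0]
ft_force: [-0.8, -5.0, -2.9]
opening: 0.0464
grasp_force: 8.0
```

Emit:
apply_moves --motion '[{"jaw": 0.3, "linear": [-0.003, 0, 0], "spin": 0}, {"jaw": 0.3, "linear": [-0.004, 0, 0.002], "spin": 0}, {"jaw": 0.3, "linear": [-0.004, 0, 0.004], "spin": 0}, {"jaw": 0.2, "linear": [-0.004, 0, 0.004], "spin": 0}, {"jaw": 0, "linear": [-0.004, 0, 0.004], "spin": 0}, {"jaw": -0.25, "linear": [-0.004, 0, 0.004], "spin": 0}, {"jaw": -0.25, "linear": [-0.004, 0, 0.004], "spin": 0}, {"jaw": -0.25, "linear": [-0.004, 0, 0.004], "spin": 0}]'

```text
time: 12.22
position: [0.5406, -0.0687, 0.0088]
orientation: [0.719, 0.695, 0.0, 0.0]
ft_force: [0.3, 0.7, 0.9]
opening: 0.0574
grasp_force: 0.0
```

Emit:
apply_moves --motion '[{"jaw": -0.25, "linear": [0, 0, -0.04], "spin": 0}, {"jaw": -0.25, "linear": [0, 0, -0.08], "spin": 0}, {"jaw": -0.25, "linear": [0, 0, -0.12], "spin": 0}, {"jaw": -1, "linear": [0.03, -0.02, -0.16], "spin": 0}, {"jaw": -1, "linear": [0.06, -0.04, -0.2], "spin": 0}, {"jaw": -1, "linear": [0.09, -0.06, -0.22], "spin": 0}, {"jaw": -1, "linear": [0.11, -0.08, -0.24], "spin": 0}, {"jaw": -1, "linear": [0.13, -0.1, -0.24], "spin": 0}]'

```text
time: 12.88
position: [0.4463, 0.0649, 0.2528]
orientation: [0.72, 0.694, 0.002, 0.002]
ft_force: [1.5, 1.6, 0.7]
opening: 0.0869
grasp_force: 0.0
```

```bash
python3 -c "
from h import *
print(pose()[:2]);t=snap('top','t6');s=snap('side','s6')
A=t['img'][:,:,::-1][170:320,200:420];B=s['img'][:,:,::-1][160:340,180:400]
cv2.imwrite('pics/m6.png',np.vstack([cv2.resize(A,(440,300)),cv2.resize(B,(440,300))]))
to(.53,.278,.25,2.8865)"
```

```text
(array([0.4462533 , 0.06494144, 0.25278027]), np.float64(1.5349188575542263))
lin [0.2128, 0.0791, 0.002] spin -1.347 rows 10.8
```

View pics/m6.png

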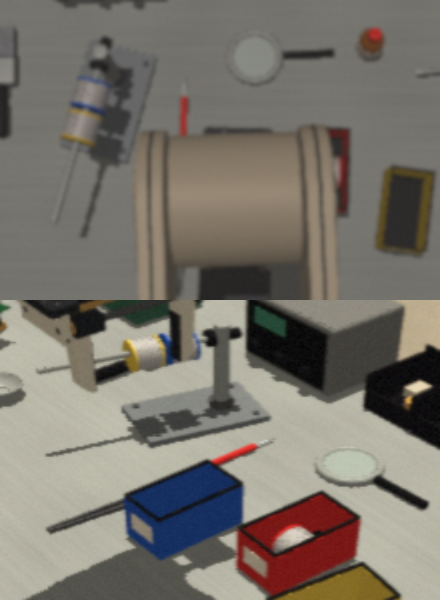

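Red is lying correctly in its tub, with yellow and blue still on the rod. I'll go back above yellow.

Emit:
apply_moves --motion '[{"jaw": -1, "linear": [0.03, 0.01, 0], "spin": -0.125}, {"jaw": -1, "linear": [0.06, 0.02, 0], "spin": -0.25}, {"jaw": -1, "linear": [0.09, 0.03, 0], "spin": -0.375}, {"jaw": -1, "linear": [0.12, 0.04, 0], "spin": -0.5}, {"jaw": -1, "linear": [0.15, 0.05, 0], "spin": -0.625}, {"jaw": -1, "linear": [0.18, 0.065, 0], "spin": -0.75}, {"jaw": -1, "linear": [0.213, 0.08, 0], "spin": -0.875}, {"jaw": -1, "linear": [0.213, 0.08, 0], "spin": -1.0}]'

```text
time: 13.65
position: [0.5336, 0.2785, 0.2454]
orientation: [0.294, 0.956, -0.0, -0.001]
ft_force: [-0.1, -0.8, -0.8]
opening: 0.093
grasp_force: 0.0
```

Emit:
apply_moves --motion '[{"jaw": -1, "linear": [0, 0, 0], "spin": -0.12}, {"jaw": -1, "linear": [0, 0, 0], "spin": -0.24}, {"jaw": -1, "linear": [0, 0, 0], "spin": -0.347}, {"jaw": -1, "linear": [0, 0, 0], "spin": -0.347}, {"jaw": -1, "linear": [0, 0, 0], "spin": -0.347}, {"jaw": -1, "linear": [0, 0, 0], "spin": -0.347}]'

```text
time: 14.15
position: [0.5328, 0.274, 0.2482]
orientation: [0.131, 0.991, -0.0, -0.0]
ft_force: [0.4, -0.5, 0.3]
opening: 0.0928
grasp_force: 0.0
```

```bash
cat > sp.py <<'E'
from h import *
import sys
p,a,o=pose();print(p,a);c=snap('wrist',sys.argv[1])
h=cv2.cvtColor(c['img'],cv2.COLOR_RGB2HSV).astype(int)
tip0=np.array([.4637,.2959]);u=np.array([.967,-.2552])
for n,(l,hh) in {'yellow':(18,32),'blue':(105,125),'red':(0,6)}.items():
    m=((h[...,0]>=l)&(h[...,0]<=hh)&(h[...,1]>150)&(h[...,2]>60))
    v,x=np.nonzero(m)
    X=atz(c,np.c_[x,v],.1485)[:,:2]-tip0; s=X@u; w=X@[-u[1],u[0]]
    k=(abs(w)<.006)&(s>-.02)&(s<.22)
    if k.sum(): print(n,k.sum(),'s',np.histogram(s[k],bins=np.arange(-.02,.22,.004)))
    k=(abs(w)<.04)&(s>0)&(s<.2)
    if k.sum(): print(n,'w',w[k].min(),w[k].max())
E
python3 sp.py w7
```

```text
[0.53278034 0.27404832 0.24816304] 2.878830791553908
yellow 188 s (array([ 0,  0,  0,  0,  0,  0,  0,  0,  0,  0,  0,  0,  0,  0,  0,  0,  0,
        0,  0,  0,  0,  0,  0,  0,  0,  0,  0,  0,  5, 15, 34, 70, 22,  0,
        0,  0,  0,  0,  0,  0, 42,  0,  0,  0,  0,  0,  0,  0,  0,  0,  0,
        0,  0,  0,  0,  0,  0,  0,  0]), array([-0.02 , -0.016, -0.012, -0.008, -0.004,  0.   ,  0.004,  0.008,
        0.012,  0.016,  0.02 ,  0.024,  0.028,  0.032,  0.036,  0.04 ,
        0.044,  0.048,  0.052,  0.056,  0.06 ,  0.064,  0.068,  0.072,
        0.076,  0.08 ,  0.084,  0.088,  0.092,  0.096,  0.1  ,  0.104,
        0.108,  0.112,  0.116,  0.12 ,  0.124,  0.128,  0.132,  0.136,
        0.14 ,  0.144,  0.148,  0.152,  0.156,  0.16 ,  0.164,  0.168,
        0.172,  0.176,  0.18 ,  0.184,  0.188,  0.192,  0.196,  0.2  ,
        0.204,  0.208,  0.212,  0.216]))
yellow w -0.020302079669785103 0.019571797475028893
blue 49 s (array([ 0,  0,  0,  0,  0,  0,  0,  0,  0,  0,  0,  0,  0,  0,  0,  0,  0,
        0,  0,  0,  0,  0,  0,  0,  0,  0,  0,  0,  0,  0,  0,  0,  0,  0,
        0,  0,  0,  0,  0,  0,  0,  0, 35, 14,  0,  0,  0,  0,  0,  0,  0,
        0,  0,  0,  0,  0,  0,  0,  0]), array([-0.02 , -0.016, -0.012, -0.008, -0.004,  0.   ,  0.004,  0.008,
        0.012,  0.016,  0.02 ,  0.024,  0.028,  0.032,  0.036,  0.04 ,
        0.044,  0.048,  0.052,  0.056,  0.06 ,  0.064,  0.068,  0.072,
        0.076,  0.08 ,  0.084,  0.088,  0.092,  0.096,  0.1  ,  0.104,
        0.108,  0.112,  0.116,  0.12 ,  0.124,  0.128,  0.132,  0.136,
        0.14 ,  0.144,  0.148,  0.152,  0.156,  0.16 ,  0.164,  0.168,
        0.172,  0.176,  0.18 ,  0.184,  0.188,  0.192,  0.196,  0.2  ,
        0.204,  0.208,  0.212,  0.216]))
blue w -0.018674516024148113 0.018606671480075537
```

```bash
python3 -c "
from h import *
to(.5851,.2639,.1065,2.8865)"
```

```text
lin [-0.0532, 0.0037, 0.1417] spin -0.007 rows 3.6
```

Emit:
apply_moves --motion '[{"jaw": -1, "linear": [-0.03, 0.0037, 0], "spin": -0.007}, {"jaw": -1, "linear": [-0.053, 0.0037, 0], "spin": -0.007}, {"jaw": -1, "linear": [-0.053, 0.0037, 0.02], "spin": -0.007}, {"jaw": -1, "linear": [-0.053, 0.0037, 0.05], "spin": -0.007}, {"jaw": -1, "linear": [-0.053, 0.0037, 0.08], "spin": -0.007}, {"jaw": -1, "linear": [-0.053, 0.0037, 0.11], "spin": -0.007}, {"jaw": -1, "linear": [-0.053, 0.0037, 0.13], "spin": -0.007}, {"jaw": -1, "linear": [-0.053, 0.0037, 0.1417], "spin": -0.007}]'

```text
time: 14.87
position: [0.5829, 0.2635, 0.1029]
orientation: [0.127, 0.992, -0.001, -0.002]
ft_force: [-0.5, -0.3, -1.1]
opening: 0.0933
grasp_force: 0.0
```

Emit:
apply_moves --motion '[{"jaw": -1, "linear": [0, 0, 0], "spin": 0}, {"jaw": -1, "linear": [0, 0, 0], "spin": 0}, {"jaw": -1, "linear": [0, 0, 0], "spin": 0}]'

```text
time: 15.12
position: [0.5861, 0.2648, 0.1089]
orientation: [0.126, 0.992, 0.001, 0.001]
ft_force: [-0.2, 0.2, 0.2]
opening: 0.0926
grasp_force: 0.0
```

Emit:
apply_moves --motion '[{"jaw": -1, "linear": [0.001, -0.001, 0.0024], "spin": 0}, {"jaw": -1, "linear": [0.001, -0.001, 0.0024], "spin": 0}, {"jaw": 0.3, "linear": [0.001, -0.001, 0.0024], "spin": 0}, {"jaw": 0.3, "linear": [0.001, -0.001, 0.0024], "spin": 0}, {"jaw": 0.3, "linear": [0.001, -0.001, 0.0024], "spin": 0}, {"jaw": 0.3, "linear": [0.001, -0.001, 0.0024], "spin": 0}, {"jaw": 0.3, "linear": [0.001, -0.001, 0.0024], "spin": 0}, {"jaw": 0.3, "linear": [0.001, -0.001, 0.0024], "spin": 0}]' --grip_force 20

```text
time: 15.78
position: [0.5836, 0.2636, 0.1043]
orientation: [0.126, 0.992, -0.0, -0.0]
ft_force: [-0.8, -0.5, -0.6]
opening: 0.0575
grasp_force: 0.0
```

Emit:
apply_moves --motion '[{"jaw": 0.3, "linear": [0, 0, 0], "spin": 0}, {"jaw": 0.3, "linear": [0, 0, -0.002], "spin": 0}, {"jaw": 0.3, "linear": [0, 0, -0.0045], "spin": 0}, {"jaw": 0.3, "linear": [0, 0, -0.0045], "spin": 0}, {"jaw": 0.3, "linear": [0, 0, -0.0045], "spin": 0}, {"jaw": 0.3, "linear": [0, 0, -0.0045], "spin": 0}]'

```text
time: 16.28
position: [0.5836, 0.2636, 0.1088]
orientation: [0.126, 0.992, -0.0, -0.0]
ft_force: [-0.6, -0.2, -1.8]
opening: 0.0461
grasp_force: 20.0
```

Emit:
apply_moves --motion '[{"jaw": 0.3, "linear": [0.01, 0, 0], "spin": 0}, {"jaw": 0.3, "linear": [0.03, 0, 0], "spin": 0}, {"jaw": 0.3, "linear": [0.05, 0, 0], "spin": 0}, {"jaw": 0.3, "linear": [0.07, 0, 0], "spin": 0}, {"jaw": 0.3, "linear": [0.07, 0, 0], "spin": 0}, {"jaw": 0.3, "linear": [0.07, 0, 0], "spin": 0}]'

```text
time: 16.78
position: [0.5146, 0.2815, 0.1087]
orientation: [0.125, 0.992, -0.0, -0.0]
ft_force: [-0.6, -0.1, -1.4]
opening: 0.0459
grasp_force: 20.0
```

Emit:
apply_moves --motion '[{"jaw": 0.3, "linear": [0.02, 0, 0], "spin": 0}, {"jaw": 0.3, "linear": [0.045, 0, 0], "spin": 0}, {"jaw": 0.3, "linear": [0.07, 0, 0], "spin": 0}, {"jaw": 0.3, "linear": [0.1, 0, 0], "spin": 0}, {"jaw": 0.3, "linear": [0.105, 0, 0], "spin": 0}, {"jaw": 0.3, "linear": [0.11, 0, -0.03], "spin": 0}, {"jaw": 0.3, "linear": [0.11, 0, -0.07], "spin": 0}, {"jaw": 0.3, "linear": [0.11, 0, -0.1], "spin": 0}]'

```text
time: 17.45
position: [0.4097, 0.3085, 0.2111]
orientation: [0.125, 0.992, 0.0, 0.0]
ft_force: [0.3, 1.1, -0.7]
opening: 0.046
grasp_force: 20.0
```

```bash
python3 -c "
from h import *
print(pose()[:2]); to(.484,-.165,.15,1.57-.15)"
```

```text
(array([0.40966896, 0.3084647 , 0.21113576]), np.float64(2.8900904937787626))
lin [-0.1898, -0.4401, 0.0611] spin 1.47 rows 11.8
```

Emit:
apply_moves --motion '[{"jaw": 0.3, "linear": [-0.015, -0.035, 0], "spin": 0.12}, {"jaw": 0.3, "linear": [-0.03, -0.07, 0], "spin": 0.24}, {"jaw": 0.3, "linear": [-0.045, -0.105, 0], "spin": 0.36}, {"jaw": 0.3, "linear": [-0.06, -0.14, 0], "spin": 0.48}, {"jaw": 0.3, "linear": [-0.075, -0.175, 0], "spin": 0.6}, {"jaw": 0.3, "linear": [-0.09, -0.21, 0], "spin": 0.72}, {"jaw": 0.3, "linear": [-0.105, -0.245, 0], "spin": 0.84}, {"jaw": 0.3, "linear": [-0.12, -0.28, 0], "spin": 0.96}]'

```text
time: 18.12
position: [0.4564, 0.0049, 0.2094]
orientation: [0.572, 0.82, 0.0, 0.001]
ft_force: [0.8, -0.1, -0.9]
opening: 0.0458
grasp_force: 20.0
```

```bash
python3 -c "
from h import *
print(pose()[:2]); to(.484,-.15,.2,1.57-.15)"
```

```text
(array([0.45637105, 0.00493283, 0.20942743]), np.float64(1.9234505232115688))
lin [-0.1549, -0.0276, 0.0094] spin 0.503 rows 4.0
```

Emit:
apply_moves --motion '[{"jaw": 0.3, "linear": [-0.035, -0.007, 0], "spin": 0.12}, {"jaw": 0.3, "linear": [-0.07, -0.014, 0], "spin": 0.24}, {"jaw": 0.3, "linear": [-0.105, -0.021, 0], "spin": 0.36}, {"jaw": 0.3, "linear": [-0.14, -0.0276, 0], "spin": 0.5}, {"jaw": 0.3, "linear": [-0.155, -0.0276, 0], "spin": 0.503}, {"jaw": 0.3, "linear": [-0.155, -0.0276, 0], "spin": 0.503}, {"jaw": 0.3, "linear": [-0.155, -0.0276, 0], "spin": 0.503}, {"jaw": 0.3, "linear": [-0.155, -0.0276, 0], "spin": 0.503}]'

```text
time: 18.78
position: [0.4844, -0.1472, 0.2087]
orientation: [0.756, 0.655, 0.0, -0.0]
ft_force: [0.0, 0.4, -1.6]
opening: 0.0458
grasp_force: 20.0
```

```bash
python3 -c "
from h import *
p,a,_=pose();print(p,a);c=snap('wrist','w8');
im=c['img'][:,:,::-1].copy()
def box(x,y,th,z,col,L=.055,W=.03):
  q=np.array([(L,W),(L,-W),(-L,-W),(-L,W)]);R=np.array([[np.cos(th),np.sin(th)],[-np.sin(th),np.cos(th)]])
  cv2.polylines(im,[proj(c,np.c_[q@R+[x,y],[z]*4]).astype(int)],True,col,1)
box(.484,-.165,-.15,.0675,(255,0,0));box(.541,-.0575,-.038,.0675,(0,255,0));box(.4785,-.321,-.165,.072,(255,0,0),.056,.031)
# level spool +x-tool flange circle
ux=np.array([np.cos(a),np.sin(a),0]);uy=np.array([np.sin(a),-np.cos(a),0])
t=np.linspace(0,2*np.pi,40)[:,None]
cv2.polylines(im,[proj(c,p+[0,0,.019]+.018*ux+.023*(np.cos(t)*uy+np.sin(t)*np.array([0,0,1]))).astype(int)],True,(0,255,0),1)
cv2.imwrite('pics/m8.png',im[60:,:])"
```

```text
[ 0.48435783 -0.14718694  0.20874951] 1.4273641421197316
```

View pics/m8.png

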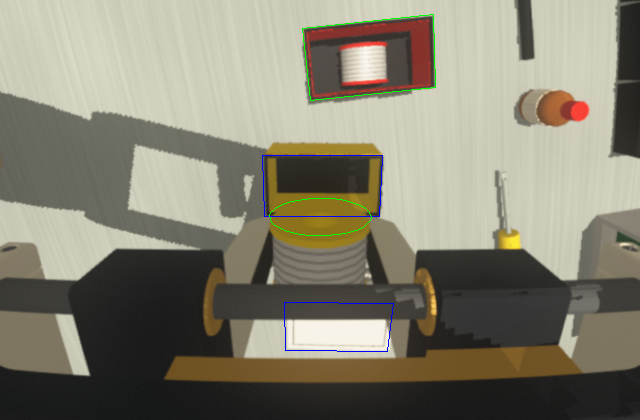

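The outlines fit the yellow rim and the lid pile, red is lying well, and the yellow spool is nearly level in the grip. I'll lower it.

```bash
python3 -c "
from h import *
to(.4845,-.163,.08,1.418)"
```

```text
lin [-0.016, 0.0024, 0.1288] spin 0.01 rows 3.1
```

Emit:
apply_moves --motion '[{"jaw": 0.3, "linear": [-0.016, 0.0025, 0], "spin": 0.01}, {"jaw": 0.3, "linear": [-0.016, 0.0025, 0.03], "spin": 0.01}, {"jaw": 0.3, "linear": [-0.016, 0.0025, 0.06], "spin": 0.01}, {"jaw": 0.3, "linear": [-0.016, 0.0025, 0.09], "spin": 0.01}, {"jaw": 0.3, "linear": [-0.016, 0.0025, 0.115], "spin": 0.01}, {"jaw": 0.3, "linear": [-0.016, 0.0025, 0.12], "spin": 0.01}, {"jaw": 0.3, "linear": [-0.016, 0.0025, 0.12], "spin": 0.01}, {"jaw": 0.3, "linear": [-0.016, 0.0025, 0.12], "spin": 0.01}]'

```text
time: 19.5
position: [0.4852, -0.1632, 0.0901]
orientation: [0.759, 0.651, 0.0, 0.0]
ft_force: [-0.0, 0.9, -0.4]
opening: 0.046
grasp_force: 20.0
```

```bash
python3 -c "
from h import *
to(.4845,-.163,.01,1.418)"
```

```text
lin [0.0001, -0.0007, 0.0801] spin 0.0 rows 1.9
```

Emit:
apply_moves --motion '[{"jaw": 0.3, "linear": [0, 0, 0.015], "spin": 0}, {"jaw": 0.3, "linear": [0, 0, 0.03], "spin": 0}, {"jaw": 0.3, "linear": [0, 0, 0.045], "spin": 0}, {"jaw": 0.3, "linear": [0, 0, 0.06], "spin": 0}, {"jaw": 0.3, "linear": [0, 0, 0.07], "spin": 0}, {"jaw": 0.3, "linear": [0, 0, 0.074], "spin": 0}, {"jaw": 0.3, "linear": [0, 0, 0.074], "spin": 0}, {"jaw": 0.3, "linear": [0, 0, 0.074], "spin": 0}]'

```text
time: 20.17
position: [0.4855, -0.164, 0.0161]
orientation: [0.759, 0.651, 0.0, 0.001]
ft_force: [0.7, 0.4, -0.9]
opening: 0.046
grasp_force: 20.0
```

Emit:
apply_moves --motion '[{"jaw": 0.3, "linear": [0, 0, 0.003], "spin": 0}, {"jaw": 0.3, "linear": [0, 0, 0.006], "spin": 0}, {"jaw": 0.3, "linear": [0, 0, 0.006], "spin": 0}, {"jaw": 0.2, "linear": [0, 0, 0.006], "spin": 0}, {"jaw": 0, "linear": [0, 0, 0.006], "spin": 0}, {"jaw": -0.25, "linear": [0, 0, 0.006], "spin": 0}, {"jaw": -0.25, "linear": [0, 0, 0.006], "spin": 0}, {"jaw": -0.25, "linear": [0, 0, 0.006], "spin": 0}]'

```text
time: 20.83
position: [0.4848, -0.1637, 0.0091]
orientation: [0.759, 0.651, 0.0, 0.0]
ft_force: [0.2, -0.1, -0.1]
opening: 0.0573
grasp_force: 0.0
```

Emit:
apply_moves --motion '[{"jaw": -0.25, "linear": [0, 0, -0.04], "spin": 0}, {"jaw": -0.25, "linear": [0, 0, -0.08], "spin": 0}, {"jaw": -0.25, "linear": [0, 0, -0.12], "spin": 0}, {"jaw": -1, "linear": [0.02, 0, -0.16], "spin": -0.1}, {"jaw": -1, "linear": [0.05, 0, -0.19], "spin": -0.22}, {"jaw": -1, "linear": [0.08, 0, -0.22], "spin": -0.34}, {"jaw": -1, "linear": [0.12, 0, -0.24], "spin": -0.46}, {"jaw": -1, "linear": [0.16, 0, -0.24], "spin": -0.58}]'

```text
time: 21.5
position: [0.5105, -0.01, 0.2542]
orientation: [0.54, 0.842, 0.002, 0.004]
ft_force: [1.4, 0.3, -0.4]
opening: 0.0868
grasp_force: 0.0
```

```bash
python3 -c "
from h import *
print(pose()[:2]); to(.56,.272,.25,2.8865)"
```

```text
(array([ 0.5105424 , -0.00997691,  0.25420276]), np.float64(2.000845037146262))
lin [0.2357, 0.1625, 0.0042] spin -0.886 rows 7.1
```

Emit:
apply_moves --motion '[{"jaw": -1, "linear": [0.03, 0.02, 0], "spin": -0.12}, {"jaw": -1, "linear": [0.063, 0.043, 0], "spin": -0.24}, {"jaw": -1, "linear": [0.095, 0.066, 0], "spin": -0.36}, {"jaw": -1, "linear": [0.127, 0.089, 0], "spin": -0.48}, {"jaw": -1, "linear": [0.16, 0.112, 0], "spin": -0.6}, {"jaw": -1, "linear": [0.195, 0.136, 0], "spin": -0.72}, {"jaw": -1, "linear": [0.236, 0.1625, 0], "spin": -0.84}, {"jaw": -1, "linear": [0.236, 0.1625, 0], "spin": -0.886}]'

```text
time: 22.17
position: [0.5582, 0.2777, 0.2478]
orientation: [0.123, 0.992, 0.001, -0.0]
ft_force: [0.5, 0.1, 0.2]
opening: 0.0933
grasp_force: 0.0
```

Emit:
apply_moves --motion '[{"jaw": -1, "linear": [0, 0, 0], "spin": 0}, {"jaw": -1, "linear": [0, 0, 0], "spin": 0}, {"jaw": -1, "linear": [0, 0, 0], "spin": 0}, {"jaw": -1, "linear": [0, 0, 0], "spin": 0}]'

```text
time: 22.5
position: [0.559, 0.2703, 0.2487]
orientation: [0.131, 0.991, -0.0, 0.0]
ft_force: [-0.7, 0.5, -0.1]
opening: 0.0932
grasp_force: 0.0
```

```bash
sed -i "s/bins=np.arange(-.02,.22,.004))/bins=np.arange(-.02,.22,.004))[0].tolist()/" sp.py; python3 sp.py w9; python3 -c "
from h import *
s=np.array([.4637,.2959])+.166*np.array([.967,-.2552]);print(s);to(*s,.1065,2.8865)"
```

```text
[0.5589835  0.27025853 0.2487025 ] 2.8796860286082606
blue 72 s [0, 0, 0, 0, 0, 0, 0, 0, 0, 0, 0, 0, 0, 0, 0, 0, 0, 0, 0, 0, 0, 0, 0, 0, 0, 0, 0, 0, 0, 0, 0, 0, 0, 0, 0, 0, 0, 0, 0, 0, 0, 0, 35, 7, 0, 0, 0, 0, 0, 0, 9, 21, 0, 0, 0, 0, 0, 0, 0]
blue w -0.019329956520800915 0.018732203287000957
[0.624222  0.2535368]
lin [-0.0673, 0.0007, 0.1423] spin -0.007 rows 3.8
```

Emit:
apply_moves --motion '[{"jaw": -1, "linear": [-0.035, 0.001, 0], "spin": -0.007}, {"jaw": -1, "linear": [-0.068, 0.001, 0], "spin": -0.007}, {"jaw": -1, "linear": [-0.068, 0.001, 0.03], "spin": -0.007}, {"jaw": -1, "linear": [-0.068, 0.001, 0.06], "spin": -0.007}, {"jaw": -1, "linear": [-0.068, 0.001, 0.09], "spin": -0.007}, {"jaw": -1, "linear": [-0.068, 0.001, 0.115], "spin": -0.007}, {"jaw": -1, "linear": [-0.068, 0.001, 0.13], "spin": -0.007}, {"jaw": -1, "linear": [-0.068, 0.001, 0.141], "spin": -0.007}]'

```text
time: 23.22
position: [0.6237, 0.2535, 0.1048]
orientation: [0.127, 0.992, -0.001, -0.001]
ft_force: [-0.2, -0.1, 0.5]
opening: 0.093
grasp_force: 0.0
```

Emit:
apply_moves --motion '[{"jaw": -1, "linear": [0, 0, 0], "spin": 0}, {"jaw": -1, "linear": [0, 0, 0], "spin": 0}, {"jaw": -1, "linear": [0, 0, 0], "spin": 0}, {"jaw": -1, "linear": [0, 0, 0], "spin": 0}]'

```text
time: 23.55
position: [0.6261, 0.2556, 0.1098]
orientation: [0.126, 0.992, 0.001, 0.002]
ft_force: [0.6, 0.1, 0.4]
opening: 0.0931
grasp_force: 0.0
```

```bash
python3 -c "
from h import *
print(pose()[:2]);s=np.array([.4637,.2959])+.167*np.array([.967,-.2552]);print(s);to(*s,.1065,2.8865)"
```

```text
(array([0.6261175 , 0.25555776, 0.10979761]), np.float64(2.8894601516257294))
[0.625189  0.2532816]
lin [0.0003, -0.0024, 0.0033] spin 0.003 rows 0.1
```

Emit:
apply_moves --motion '[{"jaw": -1, "linear": [0, -0.001, 0.0015], "spin": 0}, {"jaw": 0.3, "linear": [0, -0.001, 0.0015], "spin": 0}, {"jaw": 0.3, "linear": [0, -0.001, 0.0015], "spin": 0}, {"jaw": 0.3, "linear": [0, -0.001, 0.0015], "spin": 0}, {"jaw": 0.3, "linear": [0, -0.001, 0.0015], "spin": 0}, {"jaw": 0.3, "linear": [0, -0.001, 0.0015], "spin": 0}, {"jaw": 0.3, "linear": [0, -0.001, 0.0015], "spin": 0}, {"jaw": 0.3, "linear": [0, -0.001, 0.0015], "spin": 0}]'

```text
time: 24.22
position: [0.6245, 0.2544, 0.1059]
orientation: [0.126, 0.992, -0.0, -0.0]
ft_force: [-0.1, -0.2, 0.8]
opening: 0.051
grasp_force: 0.0
```

Emit:
apply_moves --motion '[{"jaw": 0.3, "linear": [0, 0, 0], "spin": 0}, {"jaw": 0.3, "linear": [0, 0, 0], "spin": 0}, {"jaw": 0.3, "linear": [0, 0, -0.002], "spin": 0}, {"jaw": 0.3, "linear": [0, 0, -0.004], "spin": 0}, {"jaw": 0.3, "linear": [0, 0, -0.004], "spin": 0}, {"jaw": 0.3, "linear": [0, 0, -0.004], "spin": 0}, {"jaw": 0.3, "linear": [0, 0, -0.004], "spin": 0}]'

```text
time: 24.8
position: [0.6245, 0.2543, 0.1099]
orientation: [0.126, 0.992, -0.0, 0.0]
ft_force: [-0.9, -0.0, -1.3]
opening: 0.0458
grasp_force: 20.0
```

Emit:
apply_moves --motion '[{"jaw": 0.3, "linear": [0.01, 0, 0], "spin": 0}, {"jaw": 0.3, "linear": [0.03, 0, 0], "spin": 0}, {"jaw": 0.3, "linear": [0.05, 0, 0], "spin": 0}, {"jaw": 0.3, "linear": [0.07, 0, 0], "spin": 0}, {"jaw": 0.3, "linear": [0.09, 0, 0], "spin": 0}, {"jaw": 0.3, "linear": [0.11, 0, 0], "spin": 0}, {"jaw": 0.3, "linear": [0.12, 0, 0], "spin": 0}, {"jaw": 0.3, "linear": [0.12, 0, 0], "spin": 0}]'

```text
time: 25.47
position: [0.5066, 0.2849, 0.1098]
orientation: [0.125, 0.992, -0.0, -0.0]
ft_force: [-0.0, -0.2, -1.2]
opening: 0.046
grasp_force: 20.0
```

Emit:
apply_moves --motion '[{"jaw": 0.3, "linear": [0.02, 0, 0], "spin": 0}, {"jaw": 0.3, "linear": [0.045, 0, 0], "spin": 0}, {"jaw": 0.3, "linear": [0.07, 0, 0], "spin": 0}, {"jaw": 0.3, "linear": [0.095, 0, 0], "spin": 0}, {"jaw": 0.3, "linear": [0.1, 0, 0], "spin": 0}, {"jaw": 0.3, "linear": [0.1, 0, -0.03], "spin": 0}, {"jaw": 0.3, "linear": [0.1, 0, -0.06], "spin": 0}, {"jaw": 0.3, "linear": [0.1, 0, -0.09], "spin": 0}]'

```text
time: 26.13
position: [0.4121, 0.3087, 0.2009]
orientation: [0.126, 0.992, -0.0, -0.0]
ft_force: [1.1, 0.9, -1.0]
opening: 0.0461
grasp_force: 20.0
```

```bash
python3 -c "
from h import *
print(pose()[:2]); to(.487,.08,.2,1.57-.015)"
```

```text
(array([0.41211559, 0.30871458, 0.20092054]), np.float64(2.889752972774186))
lin [-0.1295, -0.2028, 0.0009] spin 1.335 rows 10.7
```

Emit:
apply_moves --motion '[{"jaw": 0.3, "linear": [-0.015, -0.025, 0], "spin": 0.12}, {"jaw": 0.3, "linear": [-0.03, -0.05, 0], "spin": 0.24}, {"jaw": 0.3, "linear": [-0.05, -0.08, 0], "spin": 0.36}, {"jaw": 0.3, "linear": [-0.07, -0.11, 0], "spin": 0.48}, {"jaw": 0.3, "linear": [-0.09, -0.14, 0], "spin": 0.6}, {"jaw": 0.3, "linear": [-0.11, -0.17, 0], "spin": 0.72}, {"jaw": 0.3, "linear": [-0.13, -0.2, 0], "spin": 0.84}, {"jaw": 0.3, "linear": [-0.13, -0.203, 0], "spin": 0.96}]'

```text
time: 26.8
position: [0.4896, 0.0741, 0.2006]
orientation: [0.574, 0.819, -0.0, 0.002]
ft_force: [0.2, 0.5, -1.9]
opening: 0.0463
grasp_force: 20.0
```

Emit:
apply_moves --motion '[{"jaw": 0.3, "linear": [0, 0, 0], "spin": 0.12}, {"jaw": 0.3, "linear": [0, 0, 0], "spin": 0.24}, {"jaw": 0.3, "linear": [0, 0, 0], "spin": 0.36}, {"jaw": 0.3, "linear": [0, 0, 0], "spin": 0.375}, {"jaw": 0.3, "linear": [0, 0, 0], "spin": 0.375}, {"jaw": 0.3, "linear": [0, 0, 0], "spin": 0.375}, {"jaw": 0.3, "linear": [0, 0, 0], "spin": 0.375}]'

```text
time: 27.38
position: [0.4871, 0.08, 0.2]
orientation: [0.712, 0.702, 0.0, 0.0]
ft_force: [0.0, 0.6, -1.2]
opening: 0.046
grasp_force: 20.0
```

```bash
python3 -c "
from h import *
p,a,_=pose();print(p,a);c=snap('wrist','w10');t=snap('top','t10')
im=c['img'][:,:,::-1].copy()
def box(x,y,th,z,col,L=.055,W=.03):
  q=np.array([(L,W),(L,-W),(-L,-W),(-L,W)]);R=np.array([[np.cos(th),np.sin(th)],[-np.sin(th),np.cos(th)]])
  cv2.polylines(im,[proj(c,np.c_[q@R+[x,y],[z]*4]).astype(int)],True,col,1)
box(.487,.059,-.015,.0675,(0,255,0))
ux=np.array([np.cos(a),np.sin(a),0]);uy=np.array([np.sin(a),-np.cos(a),0])
q=np.linspace(0,2*np.pi,40)[:,None]
cv2.polylines(im,[proj(c,p+[0,0,.019]+.018*ux+.023*(np.cos(q)*uy+np.sin(q)*np.array([0,0,1]))).astype(int)],True,(0,255,0),1)
cv2.imwrite('pics/m10.png',np.hstack([im[180:400,180:480],cv2.resize(t['img'][:,:,::-1][230:320,340:480],(342,220))]))"
```

```text
[0.48706616 0.08002611 0.20000573] 1.5576529683644964
```

View pics/m10.png

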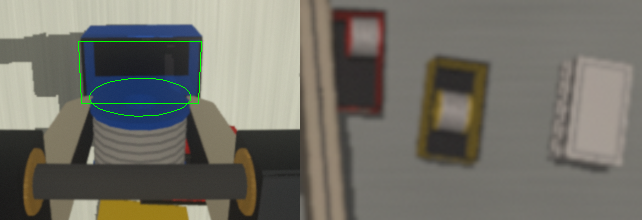

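Yellow lies correctly and blue is nearly level. I'll lower blue into its tub.

Emit:
apply_moves --motion '[{"jaw": 0.3, "linear": [-0.019, 0.001, 0], "spin": 0}, {"jaw": 0.3, "linear": [-0.019, 0.001, 0.03], "spin": 0}, {"jaw": 0.3, "linear": [-0.019, 0.001, 0.06], "spin": 0}, {"jaw": 0.3, "linear": [-0.019, 0.001, 0.09], "spin": 0}, {"jaw": 0.3, "linear": [-0.019, 0.001, 0.11], "spin": 0}, {"jaw": 0.3, "linear": [-0.019, 0.001, 0.11], "spin": 0}, {"jaw": 0.3, "linear": [-0.019, 0.001, 0.11], "spin": 0}, {"jaw": 0.3, "linear": [-0.019, 0.001, 0.11], "spin": 0}]'

```text
time: 28.15
position: [0.4885, 0.0613, 0.0916]
orientation: [0.712, 0.702, 0.001, 0.001]
ft_force: [0.8, -0.6, -0.3]
opening: 0.0457
grasp_force: 20.0
```

Emit:
apply_moves --motion '[{"jaw": 0.3, "linear": [0, 0, 0.015], "spin": 0}, {"jaw": 0.3, "linear": [0, 0, 0.03], "spin": 0}, {"jaw": 0.3, "linear": [0, 0, 0.045], "spin": 0}, {"jaw": 0.3, "linear": [0, 0, 0.06], "spin": 0}, {"jaw": 0.3, "linear": [0, 0, 0.07], "spin": 0}, {"jaw": 0.3, "linear": [0, 0, 0.074], "spin": 0}, {"jaw": 0.3, "linear": [0, 0, 0.074], "spin": 0}, {"jaw": 0.3, "linear": [0, 0, 0.074], "spin": 0}]'

```text
time: 28.82
position: [0.4884, 0.0612, 0.0171]
orientation: [0.713, 0.701, 0.001, 0.001]
ft_force: [0.3, 1.0, -1.1]
opening: 0.046
grasp_force: 20.0
```

Emit:
apply_moves --motion '[{"jaw": 0.3, "linear": [0, 0, 0.003], "spin": 0}, {"jaw": 0.3, "linear": [0, 0, 0.007], "spin": 0}, {"jaw": 0.3, "linear": [0, 0, 0.007], "spin": 0}, {"jaw": 0.2, "linear": [0, 0, 0.007], "spin": 0}, {"jaw": 0, "linear": [0, 0, 0.007], "spin": 0}, {"jaw": -0.25, "linear": [0, 0, 0.007], "spin": 0}, {"jaw": -0.25, "linear": [0, 0, 0.007], "spin": 0}, {"jaw": -0.25, "linear": [0, 0, 0.007], "spin": 0}]'

```text
time: 29.48
position: [0.4878, 0.0612, 0.0092]
orientation: [0.713, 0.701, 0.0, 0.0]
ft_force: [1.6, 0.4, -0.7]
opening: 0.0576
grasp_force: 0.0
```

Emit:
apply_moves --motion '[{"jaw": -0.25, "linear": [0, 0, -0.04], "spin": 0}, {"jaw": -0.25, "linear": [0, 0, -0.08], "spin": 0}, {"jaw": -0.25, "linear": [0, 0, -0.12], "spin": 0}, {"jaw": -1, "linear": [-0.03, 0, -0.14], "spin": 0.12}, {"jaw": -1, "linear": [-0.065, 0, -0.16], "spin": 0.24}, {"jaw": -1, "linear": [-0.1, 0, -0.18], "spin": 0.36}, {"jaw": -1, "linear": [-0.14, 0, -0.2], "spin": 0.48}, {"jaw": -1, "linear": [-0.18, 0, -0.2], "spin": 0.6}]'

```text
time: 30.15
position: [0.4865, -0.1194, 0.2138]
orientation: [0.889, 0.457, 0.003, 0.002]
ft_force: [0.7, -0.1, 1.3]
opening: 0.0867
grasp_force: 0.0
```

```bash
python3 -c "
from h import *
print(pose()[:2]); to(.4785,-.32,.2,-.165)"
```

```text
(array([ 0.48647049, -0.11942059,  0.21383748]), np.float64(0.9501762058204047))
lin [-0.1678, 0.1102, 0.0138] spin 1.115 rows 8.9
```

Emit:
apply_moves --motion '[{"jaw": -1, "linear": [-0.025, 0.016, 0], "spin": 0.12}, {"jaw": -1, "linear": [-0.05, 0.033, 0], "spin": 0.24}, {"jaw": -1, "linear": [-0.075, 0.05, 0], "spin": 0.36}, {"jaw": -1, "linear": [-0.1, 0.066, 0], "spin": 0.48}, {"jaw": -1, "linear": [-0.125, 0.082, 0], "spin": 0.6}, {"jaw": -1, "linear": [-0.15, 0.1, 0], "spin": 0.72}, {"jaw": -1, "linear": [-0.168, 0.11, 0], "spin": 0.84}, {"jaw": -1, "linear": [-0.168, 0.11, 0], "spin": 0.96}]'

```text
time: 30.82
position: [0.4764, -0.3223, 0.2087]
orientation: [1.0, -0.007, -0.0, 0.001]
ft_force: [0.5, -0.3, -0.2]
opening: 0.0932
grasp_force: 0.0
```

Emit:
apply_moves --motion '[{"jaw": -1, "linear": [0, 0, 0], "spin": 0.12}, {"jaw": -1, "linear": [0, 0, 0], "spin": 0.15}, {"jaw": -1, "linear": [0, 0, 0], "spin": 0.15}, {"jaw": -1, "linear": [0, 0, 0], "spin": 0.15}, {"jaw": -1, "linear": [0, 0, 0], "spin": 0.15}]'

```text
time: 31.23
position: [0.4774, -0.3183, 0.209]
orientation: [0.997, -0.077, 0.0, 0.0]
ft_force: [0.2, 0.8, 0.1]
opening: 0.093
grasp_force: 0.0
```

```bash
cat > lid.py <<'E'
from h import *
import sys
fn,z=sys.argv[1],float(sys.argv[2])
p,a,_=pose();print(p,a);c=snap('wrist',fn);im=c['img']
h=cv2.cvtColor(im,cv2.COLOR_RGB2HSV)
m=cv2.inRange(h,(0,0,195),(179,60,255))
n,lab,st,ce=cv2.connectedComponentsWithStats(m)
g=proj(c,np.array([[.4785,-.3205,z]]))[0]
for i in np.argsort(-st[1:,4])[:4]+1: print(st[i],ce[i].round())
k=int(lab[int(g[1]),int(g[0])]); print('exp',g,k)
if k:
    cn=max(cv2.findContours((lab==k).astype(np.uint8),cv2.RETR_EXTERNAL,cv2.CHAIN_APPROX_NONE)[0],key=cv2.contourArea)
    hull=cv2.convexHull(cn); q=cv2.approxPolyDP(hull,.03*cv2.arcLength(hull,True),True)[:,0]
    print(q.tolist())
    W=atz(c,q,z)[:,:2]; R=cv2.minAreaRect((atz(c,hull[:,0],z)[:,:2]*1000).astype(np.float32)); print(W.round(4).tolist(),R)
E
python3 lid.py w11 .072
```

```text
[ 0.47738876 -0.3183345   0.20898937] -0.1534541981161703
[ 286  158   72   57 3277] [318. 184.]
[155 223  29  26 515] [168. 236.]
[ 39 158  17  23 199] [ 47. 169.]
[299 232   5  31  88] [301. 246.]
exp [321.93575187 227.20872414] 0
```

```bash
python3 -c "
from h import *
c=load('w11');im=c['img'][:,:,::-1].copy()
def box(x,y,th,z,col,L=.056,W=.031):
  q=np.array([(L,W),(L,-W),(-L,-W),(-L,W)]);R=np.array([[np.cos(th),np.sin(th)],[-np.sin(th),np.cos(th)]])
  cv2.polylines(im,[proj(c,np.c_[q@R+[x,y],[z]*4]).astype(int)],True,col,1)
box(.4785,-.3205,-.165,.072,(0,255,0)); box(.484,-.165,-.15,.0675,(0,255,0),.055,.03)
cv2.imwrite('pics/m11.png',cv2.resize(im[60:320,150:490],(800,612))[:600])"
```

```text
(no output)
```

View pics/m11.png

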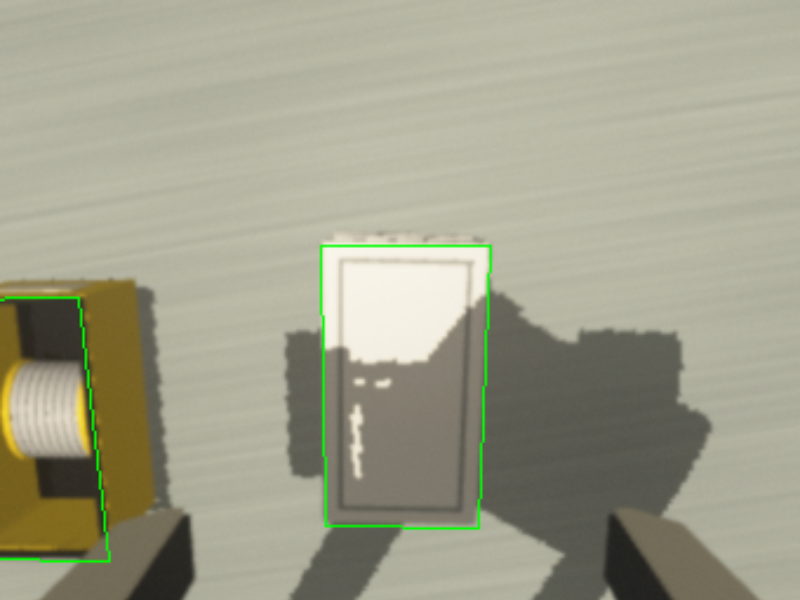

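The lid pose (0.4785, -0.3205, yaw -0.165) fits closely. I'll pick the top lid with the fingertips above the plate of lid_3.

```bash
python3 -c "
from h import *
to(.4785,-.3205,.057,-.165)"
```

```text
lin [0.0014, 0.002, 0.152] spin 0.011 rows 3.6
```

Emit:
apply_moves --motion '[{"jaw": -1, "linear": [0.0014, 0.002, 0.03], "spin": 0.011}, {"jaw": -1, "linear": [0.0014, 0.002, 0.06], "spin": 0.011}, {"jaw": -1, "linear": [0.0014, 0.002, 0.09], "spin": 0.011}, {"jaw": -1, "linear": [0.0014, 0.002, 0.115], "spin": 0.011}, {"jaw": -1, "linear": [0.0014, 0.002, 0.135], "spin": 0.011}, {"jaw": -1, "linear": [0.0014, 0.002, 0.148], "spin": 0.011}, {"jaw": -1, "linear": [0.0014, 0.002, 0.152], "spin": 0.011}, {"jaw": -1, "linear": [0.0014, 0.002, 0.152], "spin": 0.011}]'

```text
time: 31.95
position: [0.4779, -0.3201, 0.056]
orientation: [0.997, -0.083, -0.001, -0.001]
ft_force: [0.3, -0.6, -0.3]
opening: 0.093
grasp_force: 0.0
```

Emit:
apply_moves --motion '[{"jaw": -1, "linear": [0, 0, 0], "spin": 0}, {"jaw": -1, "linear": [0, 0, 0], "spin": 0}, {"jaw": -1, "linear": [0, 0, 0], "spin": 0}, {"jaw": -1, "linear": [0, 0, 0], "spin": 0}]'

```text
time: 32.28
position: [0.4792, -0.3212, 0.0583]
orientation: [0.997, -0.083, 0.001, 0.001]
ft_force: [0.1, -0.0, -0.0]
opening: 0.0931
grasp_force: 0.0
```

```bash
python3 -c "
from h import *
print(pose()[:2]);to(.4785,-.3205,.057,-.165)"
```

```text
(array([ 0.47918107, -0.32120774,  0.05827695]), np.float64(-0.16609873844437908))
lin [-0.0008, -0.0006, 0.0013] spin -0.001 rows 0.0
```

Good. I'll close and lift.

Emit:
apply_moves --motion '[{"jaw": 0, "linear": [-0.001, 0, 0.001], "spin": 0}, {"jaw": 0, "linear": [-0.001, 0, 0.001], "spin": 0}, {"jaw": 0, "linear": [-0.001, 0, 0.001], "spin": 0}, {"jaw": 0, "linear": [-0.001, 0, 0.001], "spin": 0}, {"jaw": 0, "linear": [-0.001, 0, 0.001], "spin": 0}, {"jaw": 0, "linear": [-0.001, 0, 0.001], "spin": 0}, {"jaw": 0, "linear": [-0.001, 0, 0.001], "spin": 0}, {"jaw": 0, "linear": [-0.001, 0, 0.001], "spin": 0}]' --grip_force 25

```text
time: 32.95
position: [0.4774, -0.3204, 0.0559]
orientation: [0.997, -0.083, -0.0, -0.0]
ft_force: [-0.5, 0.5, -0.1]
opening: 0.0617
grasp_force: 25.0
```

Emit:
apply_moves --motion '[{"jaw": 0, "linear": [0, 0, -0.01], "spin": 0}, {"jaw": 0, "linear": [0, 0, -0.03], "spin": 0}, {"jaw": 0, "linear": [0, 0, -0.06], "spin": 0}, {"jaw": 0, "linear": [0, 0, -0.09], "spin": 0}, {"jaw": 0, "linear": [0, 0, -0.09], "spin": 0}, {"jaw": 0, "linear": [0, 0, -0.09], "spin": 0}]'

```text
time: 33.45
position: [0.479, -0.3217, 0.1493]
orientation: [0.997, -0.083, 0.002, 0.002]
ft_force: [-0.5, -0.5, -1.2]
opening: 0.0614
grasp_force: 25.0
```

```bash
python3 -c "
from h import *
print(pose()[:2]);to(.484,-.165,.147,-.15)"
```

```text
(array([ 0.47902256, -0.32169904,  0.14931738]), np.float64(-0.1662092539247836))
lin [-0.021, -0.1554, 0.0023] spin -0.016 rows 3.8
```

Emit:
apply_moves --motion '[{"jaw": 0, "linear": [-0.005, -0.035, 0], "spin": 0}, {"jaw": 0, "linear": [-0.01, -0.07, 0], "spin": -0.016}, {"jaw": 0, "linear": [-0.015, -0.105, 0], "spin": -0.016}, {"jaw": 0, "linear": [-0.02, -0.14, 0], "spin": -0.016}, {"jaw": 0, "linear": [-0.022, -0.155, 0.015], "spin": -0.016}, {"jaw": 0, "linear": [-0.022, -0.155, 0.035], "spin": -0.016}, {"jaw": 0, "linear": [-0.022, -0.155, 0.055], "spin": -0.016}, {"jaw": 0, "linear": [-0.022, -0.155, 0.06], "spin": -0.016}]'

```text
time: 34.12
position: [0.4784, -0.162, 0.0814]
orientation: [0.997, -0.074, -0.003, -0.001]
ft_force: [-0.8, -0.4, -0.8]
opening: 0.0612
grasp_force: 25.0
```

Emit:
apply_moves --motion '[{"jaw": 0, "linear": [0, 0, 0], "spin": 0}, {"jaw": 0, "linear": [0, 0, 0], "spin": 0}, {"jaw": 0, "linear": [0, 0, 0], "spin": 0}, {"jaw": 0, "linear": [0, 0, 0], "spin": 0}]'

```text
time: 34.45
position: [0.4822, -0.1646, 0.0872]
orientation: [0.997, -0.075, 0.001, 0.0]
ft_force: [0.1, -0.5, -1.1]
opening: 0.0619
grasp_force: 25.0
```

```bash
python3 -c "
from h import *
print(pose()[:2]);to(.483,-.1648,.061,-.15)"
```

```text
(array([ 0.48220399, -0.1645995 ,  0.08721818]), np.float64(-0.15070517874676984))
lin [0.0008, 0.0001, 0.0262] spin -0.001 rows 0.6
```

Emit:
apply_moves --motion '[{"jaw": 0, "linear": [0.001, 0, 0.006], "spin": 0}, {"jaw": 0, "linear": [0.001, 0, 0.012], "spin": 0}, {"jaw": 0, "linear": [0.001, 0, 0.018], "spin": 0}, {"jaw": 0, "linear": [0.001, 0, 0.022], "spin": 0}, {"jaw": 0, "linear": [0.001, 0, 0.025], "spin": 0}, {"jaw": 0, "linear": [0.001, 0, 0.026], "spin": 0}, {"jaw": 0, "linear": [0.001, 0, 0.026], "spin": 0}, {"jaw": 0, "linear": [0.001, 0, 0.026], "spin": 0}]'

```text
time: 35.12
position: [0.4824, -0.1641, 0.0599]
orientation: [0.997, -0.075, 0.0, -0.0]
ft_force: [0.0, 0.4, -1.2]
opening: 0.0614
grasp_force: 25.0
```

Emit:
apply_moves --motion '[{"jaw": -0.2, "linear": [0, 0, 0], "spin": 0}, {"jaw": -0.6, "linear": [0, 0, 0], "spin": 0}, {"jaw": -0.6, "linear": [0, 0, 0], "spin": 0}, {"jaw": -0.6, "linear": [0, 0, 0], "spin": 0}, {"jaw": -0.6, "linear": [0, 0, -0.02], "spin": 0}, {"jaw": -0.6, "linear": [0, 0, -0.05], "spin": 0}, {"jaw": 1, "linear": [0.001, 0, -0.06], "spin": 0}, {"jaw": 1, "linear": [0.001, 0, -0.06], "spin": 0}]'

```text
time: 35.78
position: [0.4859, -0.1654, 0.1236]
orientation: [0.997, -0.075, 0.003, 0.001]
ft_force: [0.1, -0.2, 0.5]
opening: 0.0653
grasp_force: 0.0
```

Emit:
apply_moves --motion '[{"jaw": 1, "linear": [0, 0, 0], "spin": 0}, {"jaw": 1, "linear": [0, 0, 0], "spin": 0}, {"jaw": 1, "linear": [0, 0, 0], "spin": 0}, {"jaw": 1, "linear": [0, 0, 0.01], "spin": 0}, {"jaw": 1, "linear": [0, 0, 0.02], "spin": 0}, {"jaw": 1, "linear": [0, 0, 0.03], "spin": 0}, {"jaw": 1, "linear": [0, 0, 0.035], "spin": 0}, {"jaw": 1, "linear": [0, 0, 0.035], "spin": 0}]'

```text
time: 36.45
position: [0.4817, -0.1635, 0.0822]
orientation: [0.997, -0.075, -0.002, -0.001]
ft_force: [-0.7, -1.0, -0.1]
opening: 0.0125
grasp_force: 0.0
```

Emit:
apply_moves --motion '[{"jaw": 1, "linear": [0, 0, 0], "spin": 0}, {"jaw": 1, "linear": [0, 0, 0], "spin": 0}, {"jaw": 1, "linear": [0, 0, 0], "spin": 0}]'

```text
time: 36.7
position: [0.4838, -0.1644, 0.0855]
orientation: [0.997, -0.075, 0.0, 0.0]
ft_force: [-0.9, -0.0, 0.5]
opening: 0.0005
grasp_force: 0.0
```

Emit:
apply_moves --motion '[{"jaw": 1, "linear": [0, 0, 0.006], "spin": 0}, {"jaw": 1, "linear": [0, 0, 0.01], "spin": 0}, {"jaw": 1, "linear": [0, 0, 0.014], "spin": 0}, {"jaw": 1, "linear": [0, 0, 0.017], "spin": 0}, {"jaw": 1, "linear": [0, 0, 0.019], "spin": 0}, {"jaw": 1, "linear": [0, 0, 0.02], "spin": 0}, {"jaw": 1, "linear": [0, 0, 0.02], "spin": 0}, {"jaw": 1, "linear": [0, 0, 0.02], "spin": 0}]'

```text
time: 37.37
position: [0.4842, -0.1646, 0.071]
orientation: [0.997, -0.075, 0.001, 0.0]
ft_force: [-27.7, 11.9, 58.0]
opening: 0.0001
grasp_force: 28.6
```

Lid 1 of 3 is home: the press stopped at z = 0.071, as expected. I'll fetch the next lid and press more gently next time.

Emit:
apply_moves --motion '[{"jaw": 1, "linear": [0, 0, -0.02], "spin": 0}, {"jaw": -1, "linear": [0, 0, -0.06], "spin": 0}, {"jaw": -1, "linear": [0, 0.03, -0.08], "spin": 0.015}, {"jaw": -1, "linear": [0.007, 0.065, -0.08], "spin": 0.015}, {"jaw": -1, "linear": [0.014, 0.1, -0.08], "spin": 0.015}, {"jaw": -1, "linear": [0.018, 0.135, -0.08], "spin": 0.015}, {"jaw": -1, "linear": [0.018, 0.155, -0.08], "spin": 0.015}, {"jaw": -1, "linear": [0.018, 0.155, -0.06], "spin": 0.015}]'

```text
time: 38.03
position: [0.4792, -0.3261, 0.1287]
orientation: [0.996, -0.084, 0.003, 0.003]
ft_force: [0.1, 0.4, 0.5]
opening: 0.0426
grasp_force: 0.0
```

Emit:
apply_moves --motion '[{"jaw": -1, "linear": [0, 0, 0], "spin": 0}, {"jaw": -1, "linear": [0, 0, 0], "spin": 0}, {"jaw": -1, "linear": [0, 0, 0], "spin": 0}]'

```text
time: 38.28
position: [0.4778, -0.3194, 0.1248]
orientation: [0.997, -0.082, -0.0, -0.0]
ft_force: [0.4, 0.3, -0.6]
opening: 0.0627
grasp_force: 0.0
```

```bash
cat > bx.py <<'E'
from h import *
import sys
# score: mean |gradient| along projected lid outline around expected pose, using wrist picture
fn,z=sys.argv[1],float(sys.argv[2])
c=snap('wrist',fn); g=cv2.GaussianBlur(cv2.cvtColor(c['img'],cv2.COLOR_RGB2GRAY),(3,3),0).astype(np.float32)
G=np.hypot(cv2.Sobel(g,5,1,0),cv2.Sobel(g,5,0,1)); G=np.minimum(G,150)
def sc(p,L=.056,W=.031):
    q=np.array([(L,W),(L,-W),(-L,-W),(-L,W),(L,W)]); t=np.linspace(0,1,40)[:,None]
    e=np.vstack([q[i]*(1-t)+q[i+1]*t for i in range(4)])
    R=np.array([[np.cos(p[2]),np.sin(p[2])],[-np.sin(p[2]),np.cos(p[2])]])
    u=proj(c,np.c_[e@R+p[:2],[z]*len(e)]).astype(np.float32)
    return cv2.remap(G,u[:,:1],u[:,1:],cv2.INTER_LINEAR).mean()
b=max(((sc([x,y,t]),x,y,t) for x in np.arange(.4705,.487,.001) for y in np.arange(-.3285,-.312,.001) for t in (-.185,-.175,-.165,-.155,-.145)))
print(pose()[:2],np.round(b,4),sc([.4785,-.3205,-.165]))
E
python3 bx.py w12 .054; python3 -c "
from h import *
to(.4785,-.3205,.0385,-.165)"
```

```text
(array([ 0.47825043, -0.31953506,  0.12536875]), np.float64(-0.1643110898256329)) [83.2796  0.4805 -0.3205 -0.185 ] 40.051872
lin [0.0004, 0.0009, 0.0869] spin 0.001 rows 2.1
```

Emit:
apply_moves --motion '[{"jaw": -1, "linear": [0.002, 0.001, 0], "spin": 0.005}, {"jaw": -1, "linear": [0.002, 0.001, 0], "spin": 0.01}, {"jaw": -1, "linear": [0.002, 0.001, 0], "spin": 0.01}, {"jaw": -1, "linear": [0.002, 0.001, 0.025], "spin": 0.01}, {"jaw": -1, "linear": [0.002, 0.001, 0.05], "spin": 0.01}, {"jaw": -1, "linear": [0.002, 0.001, 0.07], "spin": 0.01}, {"jaw": -1, "linear": [0.002, 0.001, 0.082], "spin": 0.01}, {"jaw": -1, "linear": [0.002, 0.001, 0.086], "spin": 0.01}]'

```text
time: 39.0
position: [0.4785, -0.3203, 0.0365]
orientation: [0.996, -0.087, -0.002, -0.001]
ft_force: [-0.5, -0.5, 0.0]
opening: 0.0927
grasp_force: 0.0
```

Emit:
apply_moves --motion '[{"jaw": -1, "linear": [0, 0, 0], "spin": 0}, {"jaw": -1, "linear": [0, 0, 0], "spin": 0}, {"jaw": -1, "linear": [0, 0, 0], "spin": 0}, {"jaw": -1, "linear": [0, 0, 0], "spin": 0}, {"jaw": -1, "linear": [0, 0, 0], "spin": 0}]'

```text
time: 39.42
position: [0.4805, -0.3221, 0.0402]
orientation: [0.996, -0.088, 0.001, 0.001]
ft_force: [0.3, 0.2, -0.2]
opening: 0.093
grasp_force: 0.0
```

Emit:
apply_moves --motion '[{"jaw": 0, "linear": [0, 0, 0], "spin": 0}, {"jaw": 0, "linear": [0, 0, 0], "spin": 0}, {"jaw": 0, "linear": [0, 0, 0], "spin": 0}, {"jaw": 0, "linear": [0, 0, 0], "spin": 0}, {"jaw": 0, "linear": [0, 0, 0], "spin": 0}, {"jaw": 0, "linear": [0, 0, 0], "spin": 0}, {"jaw": 0, "linear": [0, 0, 0], "spin": 0}, {"jaw": 0, "linear": [0, 0, 0], "spin": 0}]'

```text
time: 40.08
position: [0.4797, -0.3215, 0.0389]
orientation: [0.996, -0.087, -0.0, -0.0]
ft_force: [-0.3, 0.2, 0.2]
opening: 0.0617
grasp_force: 25.0
```

Emit:
apply_moves --motion '[{"jaw": 0, "linear": [0, 0, -0.01], "spin": 0}, {"jaw": 0, "linear": [0, 0, -0.035], "spin": 0}, {"jaw": 0, "linear": [0, 0, -0.07], "spin": 0}, {"jaw": 0, "linear": [0, 0, -0.11], "spin": 0}, {"jaw": 0, "linear": [0, 0, -0.12], "spin": 0}, {"jaw": 0, "linear": [0, 0, -0.12], "spin": 0}, {"jaw": 0, "linear": [0, 0, -0.12], "spin": 0}]'

```text
time: 40.67
position: [0.4802, -0.3218, 0.1598]
orientation: [0.996, -0.087, 0.001, 0.001]
ft_force: [-0.8, -0.5, -1.3]
opening: 0.0619
grasp_force: 25.0
```

```bash
python3 -c "
from h import *
print(pose()[:2]);to(.541,-.0575,.16,-.038)"
```

```text
(array([ 0.48021523, -0.32184466,  0.15984368]), np.float64(-0.1751598537279662))
lin [0.0138, -0.2709, -0.0002] spin -0.137 rows 6.5
```

Emit:
apply_moves --motion '[{"jaw": 0, "linear": [0.002, -0.035, 0], "spin": -0.02}, {"jaw": 0, "linear": [0.004, -0.075, 0], "spin": -0.05}, {"jaw": 0, "linear": [0.006, -0.115, 0], "spin": -0.08}, {"jaw": 0, "linear": [0.008, -0.155, 0], "spin": -0.11}, {"jaw": 0, "linear": [0.01, -0.195, 0], "spin": -0.137}, {"jaw": 0, "linear": [0.012, -0.235, 0], "spin": -0.137}, {"jaw": 0, "linear": [0.014, -0.265, 0], "spin": -0.137}, {"jaw": 0, "linear": [0.014, -0.271, 0], "spin": -0.137}]'

```text
time: 41.33
position: [0.5398, -0.0522, 0.1562]
orientation: [1.0, -0.017, -0.002, -0.001]
ft_force: [-0.5, -0.3, -1.2]
opening: 0.0617
grasp_force: 25.0
```

Emit:
apply_moves --motion '[{"jaw": 0, "linear": [0, 0, 0.02], "spin": 0}, {"jaw": 0, "linear": [0, 0, 0.04], "spin": 0}, {"jaw": 0, "linear": [0, 0, 0.06], "spin": 0}, {"jaw": 0, "linear": [0, 0, 0.072], "spin": 0}, {"jaw": 0, "linear": [0, 0, 0.072], "spin": 0}, {"jaw": 0, "linear": [0, 0, 0.072], "spin": 0}, {"jaw": 0, "linear": [0, 0, 0.072], "spin": 0}, {"jaw": 0, "linear": [0, 0, 0.072], "spin": 0}]'

```text
time: 42.0
position: [0.5418, -0.0575, 0.0883]
orientation: [1.0, -0.019, 0.001, 0.0]
ft_force: [-0.7, 0.4, -0.3]
opening: 0.062
grasp_force: 25.0
```

```bash
python3 -c "
from h import *
print(pose()[:2]);to(.541,-.0575,.062,-.038)"
```

```text
(array([ 0.54179333, -0.05753978,  0.08833937]), np.float64(-0.0385186286394026))
lin [-0.0008, -0.0, 0.0263] spin -0.001 rows 0.6
```

Emit:
apply_moves --motion '[{"jaw": 0, "linear": [-0.001, 0, 0.006], "spin": 0}, {"jaw": 0, "linear": [-0.001, 0, 0.012], "spin": 0}, {"jaw": 0, "linear": [-0.001, 0, 0.018], "spin": 0}, {"jaw": 0, "linear": [-0.001, 0, 0.022], "spin": 0}, {"jaw": 0, "linear": [-0.001, 0, 0.025], "spin": 0}, {"jaw": 0, "linear": [-0.001, 0, 0.026], "spin": 0}, {"jaw": 0, "linear": [-0.001, 0, 0.026], "spin": 0}, {"jaw": 0, "linear": [-0.001, 0, 0.026], "spin": 0}]'

```text
time: 42.67
position: [0.5399, -0.057, 0.0609]
orientation: [1.0, -0.019, 0.0, 0.0]
ft_force: [-0.6, 0.3, -1.2]
opening: 0.0617
grasp_force: 25.0
```

Emit:
apply_moves --motion '[{"jaw": -0.2, "linear": [0, 0, 0], "spin": 0}, {"jaw": -0.6, "linear": [0, 0, 0], "spin": 0}, {"jaw": -0.6, "linear": [0, 0, 0], "spin": 0}, {"jaw": -0.6, "linear": [0, 0, 0], "spin": 0}, {"jaw": -0.6, "linear": [0, 0, -0.02], "spin": 0}, {"jaw": -0.6, "linear": [0, 0, -0.04], "spin": 0}, {"jaw": 1, "linear": [0, 0, -0.04], "spin": 0}, {"jaw": 1, "linear": [0, 0, -0.04], "spin": 0}]'

```text
time: 43.33
position: [0.5411, -0.0573, 0.1023]
orientation: [1.0, -0.019, 0.002, 0.0]
ft_force: [-1.2, -0.3, -0.4]
opening: 0.0648
grasp_force: 0.0
```

Emit:
apply_moves --motion '[{"jaw": 1, "linear": [0, 0, 0], "spin": 0}, {"jaw": 1, "linear": [0, 0, 0], "spin": 0}, {"jaw": 1, "linear": [0, 0, 0], "spin": 0}, {"jaw": 1, "linear": [0, 0, 0], "spin": 0}, {"jaw": 1, "linear": [0, 0, 0.005], "spin": 0}, {"jaw": 1, "linear": [0, 0, 0.01], "spin": 0}, {"jaw": 1, "linear": [0, 0, 0.015], "spin": 0}, {"jaw": 1, "linear": [0, 0, 0.015], "spin": 0}]'

```text
time: 44.0
position: [0.5387, -0.0568, 0.084]
orientation: [1.0, -0.019, -0.001, -0.0]
ft_force: [-0.2, -0.4, 0.3]
opening: 0.0119
grasp_force: 0.0
```

Emit:
apply_moves --motion '[{"jaw": 1, "linear": [0, 0, 0], "spin": 0}, {"jaw": 1, "linear": [0, 0, 0], "spin": 0}, {"jaw": 1, "linear": [0, 0, 0], "spin": 0}, {"jaw": 1, "linear": [0, 0, 0], "spin": 0}]'

```text
time: 44.33
position: [0.54, -0.0571, 0.0862]
orientation: [1.0, -0.019, 0.0, 0.0]
ft_force: [0.5, -0.1, 0.3]
opening: 0.0004
grasp_force: 0.0
```

Emit:
apply_moves --motion '[{"jaw": 1, "linear": [0, 0, 0.006], "spin": 0}, {"jaw": 1, "linear": [0, 0, 0.01], "spin": 0}, {"jaw": 1, "linear": [0, 0, 0.013], "spin": 0}, {"jaw": 1, "linear": [0, 0, 0.015], "spin": 0}, {"jaw": 1, "linear": [0, 0, 0.017], "spin": 0}, {"jaw": 1, "linear": [0, 0, 0.018], "spin": 0}, {"jaw": 1, "linear": [0, 0, 0.018], "spin": 0}]'

```text
time: 44.92
position: [0.5402, -0.0571, 0.0711]
orientation: [1.0, -0.019, 0.0, 0.0]
ft_force: [-14.9, 3.1, 31.1]
opening: 0.0005
grasp_force: 15.5
```

Emit:
apply_moves --motion '[{"jaw": 1, "linear": [0, 0, -0.02], "spin": 0}, {"jaw": -1, "linear": [0, 0, -0.05], "spin": 0}, {"jaw": -1, "linear": [-0.005, 0.03, -0.08], "spin": 0.02}, {"jaw": -1, "linear": [-0.012, 0.07, -0.08], "spin": 0.05}, {"jaw": -1, "linear": [-0.02, 0.11, -0.08], "spin": 0.08}, {"jaw": -1, "linear": [-0.027, 0.15, -0.08], "spin": 0.11}, {"jaw": -1, "linear": [-0.035, 0.19, -0.08], "spin": 0.132}, {"jaw": -1, "linear": [-0.043, 0.23, -0.08], "spin": 0.132}]'

```text
time: 45.58
position: [0.4872, -0.2869, 0.1476]
orientation: [0.996, -0.086, -0.0, -0.0]
ft_force: [0.8, 0.2, 0.4]
opening: 0.0429
grasp_force: 0.0
```

Emit:
apply_moves --motion '[{"jaw": -1, "linear": [-0.003, 0.038, 0], "spin": 0}, {"jaw": -1, "linear": [-0.003, 0.038, 0], "spin": 0}, {"jaw": -1, "linear": [-0.003, 0.038, 0.02], "spin": 0}, {"jaw": -1, "linear": [-0.003, 0.038, 0.04], "spin": 0}, {"jaw": -1, "linear": [-0.003, 0.038, 0.04], "spin": 0}, {"jaw": -1, "linear": [-0.003, 0.038, 0.04], "spin": 0}, {"jaw": -1, "linear": [-0.003, 0.038, 0.04], "spin": 0}]'

```text
time: 46.17
position: [0.479, -0.3219, 0.1085]
orientation: [0.996, -0.085, 0.0, 0.0]
ft_force: [0.9, -0.3, 0.4]
opening: 0.0889
grasp_force: 0.0
```

```bash
sed -i 's/(-.185,-.175/(-.205,-.195,-.185,-.175/' bx.py; python3 bx.py w13 .036; python3 -c "
from h import *
to(.4795,-.3205,.0205,-.17)"
```

```text
(array([ 0.47937814, -0.32224206,  0.10915752]), np.float64(-0.1696541249411846)) [80.0685  0.4795 -0.3195 -0.185 ] 49.908485
lin [-0.0002, -0.0017, 0.0887] spin 0.0 rows 2.1
```

Emit:
apply_moves --motion '[{"jaw": -1, "linear": [0, -0.002, 0.02], "spin": 0.01}, {"jaw": -1, "linear": [0, -0.002, 0.045], "spin": 0.01}, {"jaw": -1, "linear": [0, -0.002, 0.065], "spin": 0.01}, {"jaw": -1, "linear": [0, -0.002, 0.08], "spin": 0.01}, {"jaw": -1, "linear": [0, -0.002, 0.0875], "spin": 0.01}, {"jaw": -1, "linear": [0, -0.002, 0.0875], "spin": 0.01}, {"jaw": -1, "linear": [0, -0.002, 0.0875], "spin": 0.01}, {"jaw": -1, "linear": [0, -0.002, 0.0875], "spin": 0.01}]'

```text
time: 46.88
position: [0.4802, -0.321, 0.0223]
orientation: [0.996, -0.09, 0.001, 0.001]
ft_force: [-0.3, 0.2, 0.6]
opening: 0.0927
grasp_force: 0.0
```

Emit:
apply_moves --motion '[{"jaw": 0, "linear": [0, 0, 0], "spin": 0}, {"jaw": 0, "linear": [0, 0, 0], "spin": 0}, {"jaw": 0, "linear": [0, 0, 0], "spin": 0}, {"jaw": 0, "linear": [0, 0, 0], "spin": 0}, {"jaw": 0, "linear": [0, 0, 0], "spin": 0}, {"jaw": 0, "linear": [0, 0, 0], "spin": 0}, {"jaw": 0, "linear": [0, 0, 0], "spin": 0}, {"jaw": 0, "linear": [0, 0, 0], "spin": 0}]'

```text
time: 47.55
position: [0.479, -0.3203, 0.0206]
orientation: [0.996, -0.09, 0.0, 0.0]
ft_force: [-1.2, -0.0, 2.1]
opening: 0.0618
grasp_force: 25.0
```

Emit:
apply_moves --motion '[{"jaw": 0, "linear": [0, 0, -0.01], "spin": 0}, {"jaw": 0, "linear": [0, 0, -0.035], "spin": 0}, {"jaw": 0, "linear": [0, 0, -0.07], "spin": 0}, {"jaw": 0, "linear": [0, 0, -0.105], "spin": 0}, {"jaw": 0, "linear": [0, 0, -0.14], "spin": 0}, {"jaw": 0, "linear": [0, 0, -0.14], "spin": 0}, {"jaw": 0, "linear": [0, 0, -0.14], "spin": 0}]'

```text
time: 48.13
position: [0.4807, -0.3216, 0.1643]
orientation: [0.996, -0.09, 0.003, 0.002]
ft_force: [0.4, 0.4, -1.2]
opening: 0.0619
grasp_force: 25.0
```

```bash
python3 -c "
from h import *
print(pose()[:2]);to(.488,.0595,.16,-.015)"
```

```text
(array([ 0.48066262, -0.32157551,  0.16430842]), np.float64(-0.18019811208310108))
lin [-0.0611, -0.3762, 0.0043] spin -0.165 rows 9.1
```

Emit:
apply_moves --motion '[{"jaw": 0, "linear": [-0.006, -0.035, 0], "spin": -0.02}, {"jaw": 0, "linear": [-0.012, -0.075, 0], "spin": -0.05}, {"jaw": 0, "linear": [-0.018, -0.115, 0], "spin": -0.08}, {"jaw": 0, "linear": [-0.025, -0.155, 0], "spin": -0.11}, {"jaw": 0, "linear": [-0.032, -0.195, 0], "spin": -0.14}, {"jaw": 0, "linear": [-0.038, -0.235, 0], "spin": -0.165}, {"jaw": 0, "linear": [-0.045, -0.275, 0], "spin": -0.165}, {"jaw": 0, "linear": [-0.05, -0.31, 0], "spin": -0.165}]'

```text
time: 48.8
position: [0.4836, -0.0038, 0.1588]
orientation: [1.0, -0.007, -0.001, -0.0]
ft_force: [0.9, -0.1, -0.3]
opening: 0.0616
grasp_force: 25.0
```

```bash
python3 -c "
from h import *
print(pose()[:2]);to(.488,.0595,.16,-.015)"
```

```text
(array([ 0.48364118, -0.00376914,  0.15875144]), np.float64(-0.014746281762919151))
lin [0.0034, -0.0633, -0.0012] spin 0.0 rows 1.5
```

Emit:
apply_moves --motion '[{"jaw": 0, "linear": [0.002, -0.03, 0], "spin": 0}, {"jaw": 0, "linear": [0.002, -0.055, 0], "spin": 0}, {"jaw": 0, "linear": [0.002, -0.065, 0.02], "spin": 0}, {"jaw": 0, "linear": [0.002, -0.065, 0.045], "spin": 0}, {"jaw": 0, "linear": [0.002, -0.065, 0.065], "spin": 0}, {"jaw": 0, "linear": [0.002, -0.065, 0.072], "spin": 0}, {"jaw": 0, "linear": [0.002, -0.065, 0.072], "spin": 0}, {"jaw": 0, "linear": [0.002, -0.065, 0.072], "spin": 0}]'

```text
time: 49.47
position: [0.4877, 0.0585, 0.088]
orientation: [1.0, -0.008, -0.001, 0.0]
ft_force: [0.3, -0.2, -0.4]
opening: 0.0618
grasp_force: 25.0
```

Emit:
apply_moves --motion '[{"jaw": 0, "linear": [0, 0, 0], "spin": 0}, {"jaw": 0, "linear": [0, 0, 0], "spin": 0}, {"jaw": 0, "linear": [0, 0, 0], "spin": 0}, {"jaw": 0, "linear": [0, 0, 0], "spin": 0}]'

```text
time: 49.8
position: [0.4891, 0.0586, 0.0894]
orientation: [1.0, -0.008, 0.001, 0.0]
ft_force: [-0.1, 0.5, -2.0]
opening: 0.0614
grasp_force: 25.0
```

```bash
python3 -c "
from h import *
print(pose()[:2]);to(.4875,.0597,.062,-.015)"
```

```text
(array([0.48906933, 0.05855047, 0.08940768]), np.float64(-0.015461717525315805))
lin [-0.0016, -0.0011, 0.0274] spin -0.0 rows 0.7
```

Emit:
apply_moves --motion '[{"jaw": 0, "linear": [-0.001, -0.001, 0.006], "spin": 0}, {"jaw": 0, "linear": [-0.001, -0.001, 0.012], "spin": 0}, {"jaw": 0, "linear": [-0.001, -0.001, 0.018], "spin": 0}, {"jaw": 0, "linear": [-0.001, -0.001, 0.022], "spin": 0}, {"jaw": 0, "linear": [-0.001, -0.001, 0.025], "spin": 0}, {"jaw": 0, "linear": [-0.001, -0.001, 0.027], "spin": 0}, {"jaw": 0, "linear": [-0.001, -0.001, 0.027], "spin": 0}, {"jaw": 0, "linear": [-0.001, -0.001, 0.027], "spin": 0}]'

```text
time: 50.47
position: [0.4875, 0.0598, 0.0628]
orientation: [1.0, -0.007, -0.0, -0.0]
ft_force: [-9.7, -1.0, 17.9]
opening: 0.0618
grasp_force: 35.5
```

The lid is blocked 2 mm high with 18 N, more than the seal needs. I'll lift it away sideways and look into the blue tub.

Emit:
apply_moves --motion '[{"jaw": 0, "linear": [0, 0, -0.02], "spin": 0}, {"jaw": 0, "linear": [0, 0, -0.05], "spin": 0}, {"jaw": 0, "linear": [0, -0.02, -0.08], "spin": 0}, {"jaw": 0, "linear": [0, -0.06, -0.1], "spin": 0}, {"jaw": 0, "linear": [0, -0.1, -0.1], "spin": 0}, {"jaw": 0, "linear": [0, -0.13, -0.1], "spin": 0}, {"jaw": 0, "linear": [0, -0.13, -0.1], "spin": 0}, {"jaw": 0, "linear": [0, -0.13, -0.1], "spin": 0}]'

```text
time: 51.13
position: [0.4888, 0.1911, 0.1607]
orientation: [1.0, -0.006, -0.0, 0.0]
ft_force: [-0.1, -0.6, -1.0]
opening: 0.0617
grasp_force: 25.0
```

```bash
python3 -c "
from h import *
print(pose()[:2],pose()[2]['opening'])
t=snap('top','t14');s=snap('side','s14');w=snap('wrist','w14')
f=lambda c,a,b,d,e,W,H:cv2.resize(c['img'][:,:,::-1][a:b,d:e],(W,H),interpolation=cv2.INTER_CUBIC)
A=f(t,230,320,280,440,480,270);B=f(s,220,400,220,460,400,300);W=f(w,0,480,0,640,400,300)
C=np.zeros((580,800,3),np.uint8);C[:270,:480]=A;C[280:580,:400]=B;C[280:580,400:]=W
cv2.imwrite('pics/m14.png',C)"
```

```text
(array([0.48877994, 0.19106344, 0.16068273]), np.float64(-0.011964029169767847)) 0.061744710461022215
```

View pics/m14.png

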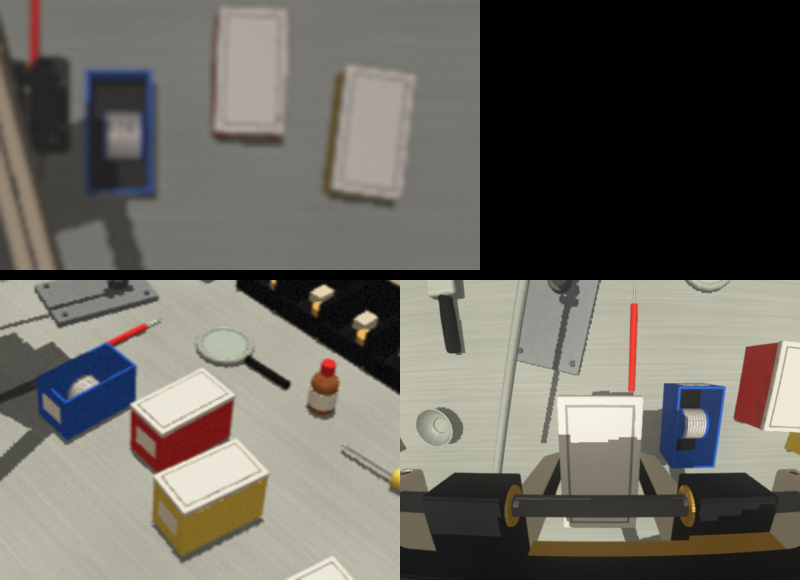

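The blue spool lies well, and the other two lids are home. The blue seal already looks flush, so the plug step probably caught the rim, meaning the lid was a few mm off. I'll measure the lid in the hand and the rim in the same picture.

```bash
cat > fit.py <<'E'
from h import *
from scipy.optimize import differential_evolution
def fit(c,z,Ls,x0,r=.008,col=None):
    g=cv2.GaussianBlur(c['img'],(3,3),0).astype(np.float32)
    G=np.max([np.hypot(cv2.Sobel(g[...,k],5,1,0),cv2.Sobel(g[...,k],5,0,1)) for k in range(3)],0); G=np.minimum(G,200)
    t=np.linspace(0,1,50)[:,None]
    def sc(p):
        s=0
        for L,W in Ls:
            q=np.array([(L,W),(L,-W),(-L,-W),(-L,W),(L,W)])/2
            e=np.vstack([q[i]*(1-t)+q[i+1]*t for i in range(4)])
            R=np.array([[np.cos(p[2]),np.sin(p[2])],[-np.sin(p[2]),np.cos(p[2])]])
            u=proj(c,np.c_[e@R+p[:2],[z]*len(e)]).astype(np.float32)
            s-=cv2.remap(G,u[:,:1],u[:,1:],cv2.INTER_LINEAR).mean()
        return s
    o=differential_evolution(sc,[(x0[0]-r,x0[0]+r),(x0[1]-r,x0[1]+r),(x0[2]-.06,x0[2]+.06)],seed=1)
    return o.x.round(4),round(-o.fun,1),round(-sc(x0),1)
E
python3 - <<'E'
from fit import *
w=load('w14');t=load('t14');p0=load('w10');t10=load('t10');w2=load('w2')
T=[(.110,.060)];Lid=[(.112,.062)]
print('lid in hand',fit(w,.176,Lid,[.489,.191,-.012]))
print('blue w14',fit(w,.063,T,[.488,.0595,-.015]), fit(w,.063,T+[(.104,.054)],[.488,.0595,-.015]))
print('blue t14',fit(t,.063,T,[.488,.0595,-.015]), fit(t,.063,T+[(.104,.054)],[.488,.0595,-.015]))
print('red lid t14',fit(t,.071,Lid,[.5405,-.057,-.038]));print('yel lid t14',fit(t,.071,Lid,[.484,-.164,-.15]))
print('blue w2',fit(w2,.068,T,[.488,.0595,-.015]))
E
```

```text
lid in hand (array([ 0.4901,  0.1896, -0.0197]), np.float64(111.1), np.float32(55.1))
blue w14 (array([ 0.4885,  0.0626, -0.0059]), np.float64(165.4), np.float32(115.0)) (array([ 0.4884,  0.0626, -0.0042]), np.float64(316.9), np.float32(251.3))
blue t14 (array([ 0.4862,  0.0622, -0.0084]), np.float64(129.6), np.float32(118.7)) (array([0.4886, 0.061 , 0.0339]), np.float64(256.2), np.float32(247.5))
red lid t14 (array([ 0.5402, -0.0557, -0.0394]), np.float64(138.3), np.float32(131.5))
yel lid t14 (array([ 0.4843, -0.1624, -0.1577]), np.float64(145.3), np.float32(138.4))
blue w2 (array([ 0.4887,  0.0606, -0.0053]), np.float64(182.3), np.float32(153.5))
```

```bash
python3 -c "
from h import *
to(.4872,.0625,.088,-.005)"
```

```text
lin [0.0002, 0.1262, 0.0726] spin -0.011 rows 3.5
```

Emit:
apply_moves --motion '[{"jaw": 0, "linear": [0, 0.03, 0], "spin": -0.011}, {"jaw": 0, "linear": [0, 0.065, 0], "spin": -0.011}, {"jaw": 0, "linear": [0, 0.1, 0], "spin": -0.011}, {"jaw": 0, "linear": [0, 0.126, 0.02], "spin": -0.011}, {"jaw": 0, "linear": [0, 0.1265, 0.045], "spin": -0.011}, {"jaw": 0, "linear": [0, 0.1265, 0.065], "spin": -0.011}, {"jaw": 0, "linear": [0, 0.1265, 0.07], "spin": -0.011}, {"jaw": 0, "linear": [0, 0.1265, 0.07], "spin": -0.011}]'

```text
time: 51.95
position: [0.4856, 0.062, 0.0894]
orientation: [1.0, -0.003, -0.002, 0.0]
ft_force: [-0.1, 1.2, -0.1]
opening: 0.0614
grasp_force: 25.0
```

Emit:
apply_moves --motion '[{"jaw": 0, "linear": [0, 0, 0], "spin": 0}, {"jaw": 0, "linear": [0, 0, 0], "spin": 0}, {"jaw": 0, "linear": [0, 0, 0], "spin": 0}, {"jaw": 0, "linear": [0, 0, 0], "spin": 0}, {"jaw": 0, "linear": [0, 0, 0], "spin": 0}]'

```text
time: 52.37
position: [0.488, 0.0634, 0.0923]
orientation: [1.0, -0.002, 0.001, 0.0]
ft_force: [-0.4, 0.5, -1.9]
opening: 0.0619
grasp_force: 25.0
```

```bash
python3 -c "
from h import *
print(pose()[:2]);to(.4872,.0625,.062,-.005)"
```

```text
(array([0.48804486, 0.0634478 , 0.09230789]), np.float64(-0.00364385367741086))
lin [-0.0008, 0.001, 0.0303] spin 0.001 rows 0.7
```

Emit:
apply_moves --motion '[{"jaw": 0, "linear": [-0.001, 0.0005, 0.008], "spin": 0}, {"jaw": 0, "linear": [-0.001, 0.0005, 0.014], "spin": 0}, {"jaw": 0, "linear": [-0.001, 0.0005, 0.019], "spin": 0}, {"jaw": 0, "linear": [-0.001, 0.0005, 0.023], "spin": 0}, {"jaw": 0, "linear": [-0.001, 0.0005, 0.026], "spin": 0}, {"jaw": 0, "linear": [-0.001, 0.0005, 0.028], "spin": 0}, {"jaw": 0, "linear": [-0.001, 0.0005, 0.029], "spin": 0}, {"jaw": 0, "linear": [-0.001, 0.0005, 0.029], "spin": 0}]'

```text
time: 53.03
position: [0.4863, 0.0627, 0.0621]
orientation: [1.0, -0.002, -0.0, 0.0]
ft_force: [-0.9, -0.5, -0.1]
opening: 0.0617
grasp_force: 25.0
```

No force at that height now. I'll go down a bit further, then release and press.

Emit:
apply_moves --motion '[{"jaw": 0, "linear": [0, 0, 0.002], "spin": 0}, {"jaw": 0, "linear": [0, 0, 0.004], "spin": 0}, {"jaw": 0, "linear": [0, 0, 0.004], "spin": 0}, {"jaw": 0, "linear": [0, 0, 0.004], "spin": 0}]'

```text
time: 53.37
position: [0.4863, 0.0627, 0.0583]
orientation: [1.0, -0.002, -0.0, 0.0]
ft_force: [-0.7, -1.1, -0.1]
opening: 0.0616
grasp_force: 25.0
```

Emit:
apply_moves --motion '[{"jaw": -0.2, "linear": [0, 0, 0], "spin": 0}, {"jaw": -0.6, "linear": [0, 0, 0], "spin": 0}, {"jaw": -0.6, "linear": [0, 0, 0], "spin": 0}, {"jaw": -0.6, "linear": [0, 0, 0], "spin": 0}, {"jaw": -0.6, "linear": [0, 0, -0.02], "spin": 0}, {"jaw": -0.6, "linear": [0, 0, -0.04], "spin": 0}, {"jaw": 1, "linear": [0.001, 0, -0.042], "spin": 0}, {"jaw": 1, "linear": [0.001, 0, -0.042], "spin": 0}]'

```text
time: 54.03
position: [0.489, 0.0628, 0.102]
orientation: [1.0, -0.002, 0.002, -0.0]
ft_force: [0.6, 0.1, -0.2]
opening: 0.065
grasp_force: 0.0
```

Emit:
apply_moves --motion '[{"jaw": 1, "linear": [0, 0, 0], "spin": 0}, {"jaw": 1, "linear": [0, 0, 0], "spin": 0}, {"jaw": 1, "linear": [0, 0, 0], "spin": 0}, {"jaw": 1, "linear": [0, 0, 0], "spin": 0}, {"jaw": 1, "linear": [0, 0, 0.005], "spin": 0}, {"jaw": 1, "linear": [0, 0, 0.012], "spin": 0}, {"jaw": 1, "linear": [0, 0, 0.012], "spin": 0}, {"jaw": 1, "linear": [0, 0, 0.012], "spin": 0}]'

```text
time: 54.7
position: [0.4866, 0.0627, 0.0873]
orientation: [1.0, -0.002, -0.001, 0.0]
ft_force: [-0.4, 0.1, 0.2]
opening: 0.0121
grasp_force: 0.0
```

Emit:
apply_moves --motion '[{"jaw": 1, "linear": [0, 0, 0], "spin": 0}, {"jaw": 1, "linear": [0, 0, 0.006], "spin": 0}, {"jaw": 1, "linear": [0, 0, 0.01], "spin": 0}, {"jaw": 1, "linear": [0, 0, 0.014], "spin": 0}, {"jaw": 1, "linear": [0, 0, 0.017], "spin": 0}, {"jaw": 1, "linear": [0, 0, 0.0195], "spin": 0}, {"jaw": 1, "linear": [0, 0, 0.0195], "spin": 0}, {"jaw": 1, "linear": [0, 0, 0.0195], "spin": 0}]'

```text
time: 55.37
position: [0.4877, 0.0627, 0.0712]
orientation: [1.0, -0.002, 0.0, 0.0]
ft_force: [-12.0, -0.7, 23.8]
opening: 0.0008
grasp_force: 11.9
```

Emit:
apply_moves --motion '[{"jaw": 1, "linear": [0, 0, -0.02], "spin": 0}, {"jaw": 1, "linear": [0, 0, -0.06], "spin": 0}, {"jaw": 1, "linear": [0, 0, -0.1], "spin": 0}, {"jaw": 1, "linear": [0, -0.03, -0.14], "spin": 0}, {"jaw": 1, "linear": [0, -0.07, -0.14], "spin": 0}, {"jaw": 1, "linear": [0, -0.11, -0.14], "spin": 0}, {"jaw": 1, "linear": [0, -0.14, -0.14], "spin": 0}, {"jaw": 1, "linear": [0, -0.14, -0.14], "spin": 0}]'

```text
time: 56.03
position: [0.4875, 0.2079, 0.2091]
orientation: [1.0, -0.0, 0.0, -0.001]
ft_force: [0.4, 0.5, -0.3]
opening: 0.0005
grasp_force: 0.0
```

Run:
```python
from fit import *
print(pose()[0])
s=snap('side','s15');t=snap('top','t15')
Lid=[(.112,.062)]
for n,x in {'blue':[.487,.0627,-.005],'red':[.5405,-.057,-.038],'yel':[.484,-.164,-.15]}.items():
    for z in (.071,.076): print(n,z,'side',fit(s,z,Lid,x),'top',fit(t,z,Lid,x))
# changes outside expected areas
a=load('side0')['img'].astype(int);d=(abs(s['img']-a).max(-1)>60).astype(np.uint8)
k,l,st,ce=cv2.connectedComponentsWithStats(cv2.morphologyEx(d,cv2.MORPH_OPEN,np.ones((3,3),np.uint8)))
print([q.tolist() for q in st[1:] if q[4]>25])
```

```text
[0.4874911  0.20789124 0.20910679]
blue 0.071 side (array([0.4893, 0.0605, 0.0021]), np.float64(167.0), np.float32(143.3)) top (array([ 0.487 ,  0.0649, -0.0069]), np.float64(141.3), np.float32(130.5))
blue 0.076 side (array([0.4857, 0.0559, 0.0076]), np.float64(168.1), np.float32(93.3)) top (array([ 0.4863,  0.0648, -0.0034]), np.float64(139.8), np.float32(125.6))
red 0.071 side (array([ 0.5427, -0.0591, -0.0512]), np.float64(168.0), np.float32(140.1)) top (array([ 0.54  , -0.0556, -0.0475]), np.float64(137.4), np.float32(130.8))
red 0.076 side (array([ 0.5387, -0.063 , -0.0547]), np.float64(168.2), np.float32(100.0)) top (array([ 0.5391, -0.0553, -0.0535]), np.float64(137.2), np.float32(124.6))
yel 0.071 side (array([ 0.487 , -0.1664, -0.1653]), np.float32(178.8), np.float32(142.1)) top (array([ 0.4843, -0.1624, -0.1577]), np.float64(145.1), np.float32(138.0))
yel 0.076 side (array([ 0.4833, -0.1695, -0.1709]), np.float64(178.3), np.float32(123.8)) top (array([ 0.4837, -0.1617, -0.1577]), np.float64(145.4), np.float32(127.7))
[[0, 0, 62, 36, 1693], [70, 0, 123, 29, 1530], [184, 0, 
[... 174 characters left out ...]
, 60, 6, 8, 32], [0, 75, 9, 6, 37], [0, 84, 17, 29, 340], [0, 126, 26, 29, 470], [207, 126, 12, 8, 43], [231, 148, 35, 21, 363], [12, 156, 12, 14, 125], [219, 160, 15, 25, 207], [259, 180, 6, 8, 36], [221, 189, 21, 18, 158], [243, 194, 8, 7, 45], [0, 226, 77, 79, 1293], [262, 226, 13, 6, 46], [249, 231, 9, 5, 32], [265, 233, 11, 5, 39], [225, 239, 15, 6, 65], [229, 245, 13, 6, 53], [82, 250, 165, 185, 8523], [243, 255, 58, 38, 1121], [31, 260, 11, 17, 101], [299, 274, 61, 40, 1299], [17, 281, 9, 6, 32], [0, 286, 25, 20, 159], [15, 293, 46, 36, 996], [8, 298, 10, 9, 38], [313, 316, 67, 46, 1703], [370, 396, 74, 42, 1238], [388, 419, 53, 32, 252], [99, 441, 11, 16, 127], [110, 461, 7, 14, 72]]
```

```bash
python3 -c "
from h import *
print(close_job())"
```

```text
the job is handed in; nothing more can be done
None
```

The job is handed in: all three spools lie in their own-colour tubs, and each tub is closed with a lid from the top of the pile, pressed home; the top press on the yellow lid reached 58 N, and the job took about 56 s.

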